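# Unclip the lamp cover of a cold light source

### The arm

A 6-joint arm with a two-finger parallel gripper is mounted at the origin on the work surface. World frame = base frame: x ahead of the robot, y to its left, z up, the work surface at z = 0. Lengths are in m, angles in rad, forces in N, time in s.
With the tool pointing down it reaches from about 0.35 to 0.975 m from the base axis. Payload 4.9 kg.
Tool frame: the origin (TCP) lies on the centre line of the jaws, within the pads' length; the fingertips stand 11 mm ahead of it and the grasp point (between the pads) lies 8 mm behind it; z points along the fingers, y is the direction in which the jaws open and shut (so a half turn about z gives the same grasp; the last joint's range is limited). The gripper opens to 85 mm and grips with 20 to 120 N. Pads are 22 mm wide; open, the fingers measure 114 mm over their backs; the gripper's body (76 mm by 85 mm) begins 54 mm behind the grasp point. The pads swing forward as they close: fully open they stand 13 mm farther back than shut.
Start: joints at [-1.457, 0.053, 1.613, -0, 1.476, -0.119], TCP at [0.144, -0.608, 0.242] pointing down, gripper open.
Joint ranges: [-3.01, 3.01], [-1.01, 2.22], [0.06, 2.58], [-1.02, 4.17], [0.09, 2.62], [-3.14, 3.14]. Speed limits (rad/s): [2.57, 2.57, 3.14, 3.14, 3.14, 3.14].

### API

Orientations are given as a rotation vector (axis times angle).
In Python, from station import ctrl gives the robot as it stands.
- The arm moves only by the tool send_rows, never from a script. Its argument "series" is a list of rows, each an object of numbers: "tx", "ty", "tz": the shift along the tool's x, y, z in cm; "wx", "wy", "wz": the turn, a rotation vector about the tool's x, y, z in rad; "jaw": the closure, from 0 (fully open) to 1 (shut). In form: [{"tx": .., "ty": .., "tz": .., "wx": .., "wy": .., "wz": .., "jaw": ..}, ...]. A call has 1 to 5 rows; each row shifts and turns the pose as measured when the row begins, along the tool's axes as they then stand; what a row does not reach is not made up. A row lasts 1/8 s, in which the tool goes at most 62.5 mm and 10.7 degrees, less where a joint would pass 70% of its speed; a pose out of reach is approached as far as the arm can. A call is refused whole if a number of a shift passes 6.25 or a number of a turn 0.188, either way. A call with a gripper value outside its range is refused whole. The fingers move at their own pace and stop on an object; "squeeze" is the grip in N (left out, the last holds). Time passes only in rows, so rows that do not move let the fingers close. It gives the time, the measured TCP pose, the force and the opening at its end, in the units of the state.
- ctrl.get_obs(): the state, without advancing time (a new reading comes with each control period).
- ctrl.get_image(name): name is "scene" or "top" or "wrist"; returns the picture (400x640x3 uint8, red, green, blue); there is no depth.
- ctrl.camera_info(name): a dict with "mtx" (3x3 intrinsics, pixels), "R" (3x3) and "t" (3): a world point X has camera coordinates R X + t. Camera axes: x right, y down, z forward; pixel columns grow to the right and rows downward; lengths in m; the calibration is good to about 2 mm. A picture is of the moment at which its call begins: read the wrist's pose just before it. camera_info takes no time and is no camera call; for the wrist camera it gives the pose at the moment of the call.
- ctrl.finish_job(): hands the job in, once; it reports no verdict.
The state is a dict: "t": time; "q": joint angles; "dq": joint speeds; "effort": joint torques, N m; "tool_pos": TCP position; "tool_rot": TCP orientation; "contact_force": force on the tool from outside, world axes, zero at the start; "wrist_torque": the same for the moment, N m; "opening": finger opening in m.
Only numpy, scipy, OpenCV 4.12 (cv2) and the standard library are available. Lean on these libraries where they do the work, as an engineer would, in place of code of your own. Each camera call takes 0.05 s, during which the arm holds its last target.

### The job

The microscope's cold light source needs a new lamp: take off the grey lamp cover in its top by pressing the orange snap tab inward while you swing that end up, draw the two lugs at the other end out from under the deck, and lay the cover gently, outside up, in the empty steel tray. Do not force the tab, the catch or the lugs, and leave everything else on the bench where it is.

Things in the scene. Friction and masses are not known exactly. Their poses are not given: they have to be found in the camera images.
- source: Cold light source (sizes in mm): black box 230 (x) by 150 (y) by 130 high, fixed, grey front panel at +x. Origin under its centre, on the bench. Flat top deck 130 above the bench, 3 thick, with an opening 102 by 71 centred at x = -10, y = 0; the seated cover lies in it with 1 play at each end. For 66 beyond the tab the deck is bare.
- cover: Grey lamp cover lying flush in the deck: 100 (x) by 68 (y), 20 deep, walls 3 thick, about 0.07 kg. Origin at its middle, level with the lower rims it stands on, 20 below its flat outside; z out of the outside, +x towards the tab. At x = 13 to 17 a rigid grip ridge, 32 wide (y), stands 18 above the outside. Two lugs at the -x end: see lug_line.
- tab: Orange snap tab in a notch of the cover's +x end: 24 wide, 4 thick, 18 above the outside. Origin as the cover's; moves to -x when pressed, staying upright: yields from 2 N, 6 N at 5 mm, stop at 7 mm (7 N); breaks above 18 N. Its catch, 2 below the deck's underside, is 2 to 4 mm under the deck; free at 5 mm. Pinch it against the ridge: that presses it and holds the cover.
- tab_face (a point): Middle of the tab's outer face, 10 above the deck; at rest at x = 49, z = 30 in the cover's frame.
- ridge_face (a point): Middle of the ridge's rear face (looking to -x of the cover), 10 above the deck, 36 from the outer face of the tab at rest, 29 with the tab at its stop, the middle between the two then at cover x = 27.5 (31 at rest). Fingers off that middle drive the cover against the end of its opening: the cover, catch and lugs take no more than 14 N against the light source.
- lug_line (a point): Point on the cover between its two lugs (cover x = -51, z = 17), at the deck's lower edge. The lugs reach 5 under the deck, 2 below its underside, so this end cannot rise straight up: swing the tab end up about 16 degrees about the line through here along the cover's y, till its rims clear the deck, draw the cover 8 to 10 towards the tab, then lift.
- tray: Empty steel tray, 220 (x) by 160 (y), 20 high, walls 3 thick, fixed. Origin under its centre.
- tray_in (a point): Centre of the tray's inner floor.
- petri_dish: Bystander: covered petri dish, 94 across, 17 high. Origin under its centre.
- lamp_carton: Bystander: plain carton of the new lamp, 55 by 55 by 60 high. Origin under its centre.
- reagent_bottle: Bystander: amber bottle, 48 across, 100 high. Origin under its centre.
- forceps: Bystander: steel forceps lying along its x, 130 long, 19 wide, 6 high, between the light source and the tray. Origin under its middle.
Mind the look-alikes: they are no part of the job. Leave any green or purple look-alike of the cover alone.

How it is judged:
By the outcome, as a careful person would: the job done as asked, in the order asked, and still so for the second after the job is handed in, with the robot touching nothing.
It also fails if it takes over 61 s, if anything falls off the work surface, if the arm or the gripper's body presses on something with over 40 N, if the wrist force passes 120 N, or if a joint passes its speed limit or range.

## Working session

There is one attempt and no reset: what is moved stays moved. The work goes in short steps, Python scripts to look and compute and a tool call to move; the robot and the scene stay as the last step left them, time stands still between calls to the robot, and variables do not carry over. Pictures are saved under pics/ and viewed, and the job is handed in when it is done.

Besides the shell and the picture viewer there is one more tool, called as name([rows], argument=value, ...), one row to a line, values as JSON. send_rows: Moves the arm, as the interface text tells. Its arguments: {"type":"object","properties":{"series":{"type":"array"},"squeeze":{"type":"number"}},"required":["series"]}

```bash
mkdir -p pics; ls; python3 - <<'E'
from station import ctrl
import cv2
o=ctrl.get_obs(); print({k:(v if not hasattr(v,'round') else v.round(3) if hasattr(v,'shape') else v) for k,v in o.items()})
for n in ["scene","top"]:
    im=ctrl.get_image(n); cv2.imwrite(f"pics/{n}0.png",im[:,:,::-1])
    c=ctrl.camera_info(n); print(n,c)
E
```

```text
pics
{'t': 0.0, 'q': array([-1.457,  0.053,  1.614, -0.   ,  1.476, -0.119]), 'dq': array([-0.   , -0.   ,  0.   ,  0.   ,  0.002, -0.001]), 'effort': array([ 2.0000e-03, -3.9369e+01, -3.7017e+01,  0.0000e+00,  7.0000e-03,
        0.0000e+00]), 'tool_pos': array([ 0.144, -0.608,  0.241]), 'tool_rot': array([-3.118, -0.365,  0.   ]), 'contact_force': array([-0.227, -0.383,  0.253]), 'wrist_torque': array([ 0.03 , -0.033,  0.   ]), 'opening': 0.08496924114493348}
scene {'mtx': array([[494.64756768,   0.        , 319.18904551],
       [  0.        , 494.64756768, 198.40245346],
       [  0.        ,   0.        ,   1.        ]]), 'R': array([[ 0.67633216,  0.73656803, -0.00650808],
       [ 0.59653905, -0.55289489, -0.58176319],
       [-0.43210645,  0.38958283, -0.81333218]]), 't': array([-0.3009026 , -0.27293717,  1.62354031])}
top {'mtx': array([[372.2122795 ,   0.        , 325.93948315],
       [  0.        , 372.2122795 , 205.8819239 ],
       [  0.        ,   0.        ,   1.        ]]), 'R': array([[-0.02754379, -0.99943688,  0.01916426],
       [-0.98070715,  0.02330595, -0.19408845],
       [ 0.19353252, -0.02414046, -0.98079682]]), 't': array([-0.06027406,  0.53984284,  0.84163087])}
```

View pics/scene0.png

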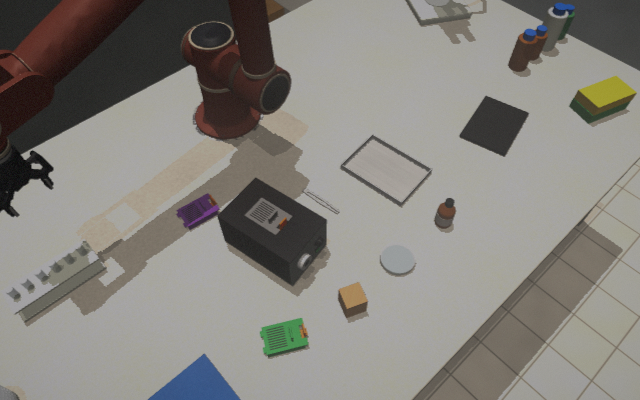

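View pics/top0.png

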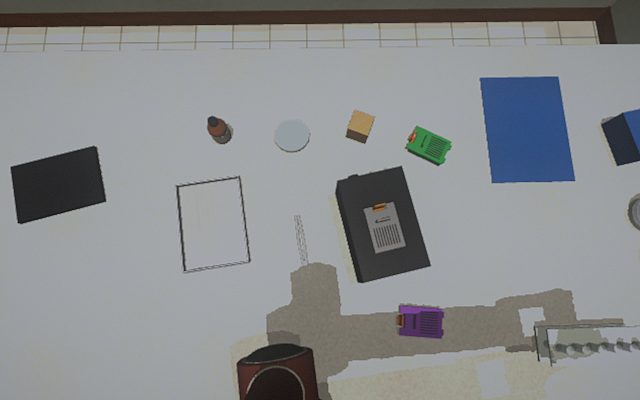

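The grey cover in the black box (top view ~(385,228), tab ~(379,207)) is the target. The green (428,145) and purple (420,321) covers lie loose on the bench and are the look-alikes. I'll confirm this in an enlarged crop and measure.

```bash
cat > h.py <<'E'
import numpy as np, cv2
from scipy.spatial.transform import Rotation as Ro
from station import ctrl
def ray(c,uv):
    d=np.linalg.inv(c['mtx'])@np.array([uv[0],uv[1],1.]); return -c['R'].T@c['t'], c['R'].T@d
def onz(c,uv,z):
    o,d=ray(c,uv); return o+d*(z-o[2])/d[2]
def proj(c,X):
    p=c['R']@np.asarray(X,float)+c['t']; p=c['mtx']@p; return p[:2]/p[2]
def tri(c1,u1,c2,u2):
    o1,d1=ray(c1,u1);o2,d2=ray(c2,u2);d1=d1/np.linalg.norm(d1);d2=d2/np.linalg.norm(d2)
    s=np.linalg.lstsq(np.c_[d1,-d2],o2-o1,rcond=None)[0]
    a=o1+s[0]*d1;b=o2+s[1]*d2; return (a+b)/2,np.linalg.norm(a-b)
E
python3 - <<'E'
from h import *
im=cv2.imread('pics/top0.png'); cv2.imwrite('pics/topc.png',cv2.resize(im[155:290,320:445],None,fx=4.4,fy=4.4,interpolation=cv2.INTER_CUBIC))
im=cv2.imread('pics/scene0.png'); cv2.imwrite('pics/scenec.png',cv2.resize(im[170:290,210:350],None,fx=5,fy=5,interpolation=cv2.INTER_CUBIC))
E
```

```text
(no output)
```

View pics/topc.png

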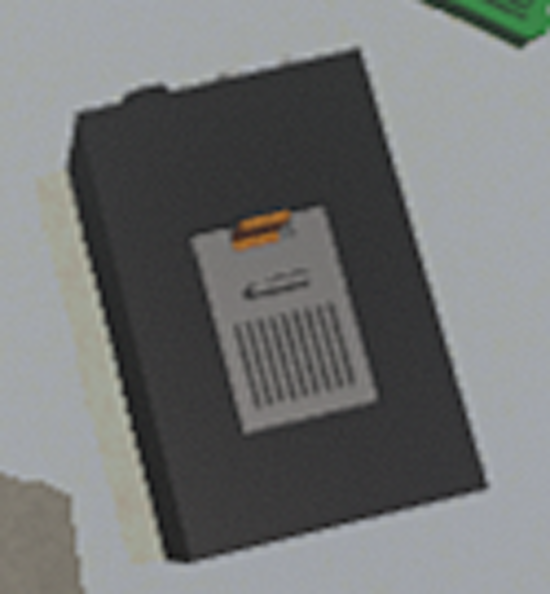

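View pics/scenec.png

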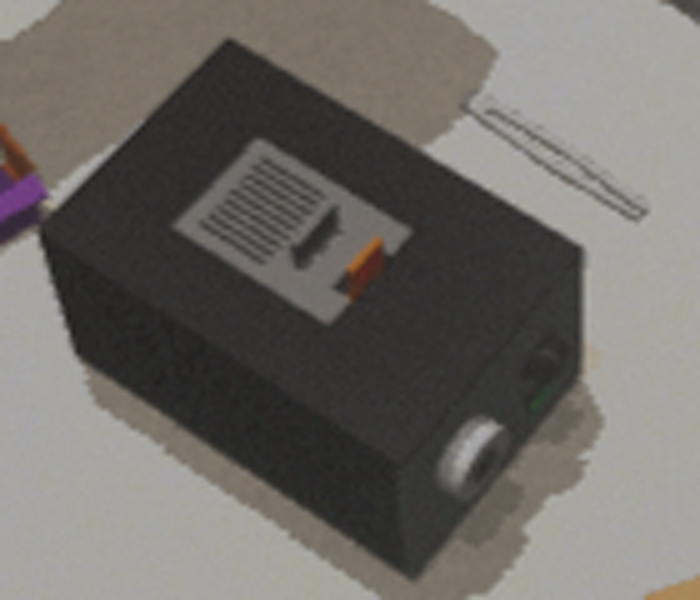

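The crops confirm it: the grey cover sits flush in the black box, with its ridge and orange tab towards the knob panel (+x). Cover corners in the top crop are (191,238), (325,206), (378,400) and (244,433). Next come the poses.

```bash
python3 - <<'E'
from h import *
T=ctrl.camera_info('top');S=ctrl.camera_info('scene')
def f(p,s,o): return ((np.array(p)+.5)/s-.5+np.array(o))
def fit(model,P):
    model=np.array(model,float);P=np.array(P)[:,:2]
    A=model-model.mean(0);B=P-P.mean(0)
    a=np.arctan2((A[:,0]*B[:,1]-A[:,1]*B[:,0]).sum(),(A*B).sum())
    R=np.array([[np.cos(a),-np.sin(a)],[np.sin(a),np.cos(a)]])
    t=P.mean(0)-R@model.mean(0); r=P-(model@R.T+t)
    return t.round(4),round(a,4),(1000*np.abs(r)).max().round(1)
m=[(.115,.075),(.115,-.075),(-.115,-.075),(-.115,.075)]
pt=[(80,113),(360,48),(487,488),(188,562)]
print('src top',fit(m,[onz(T,f(p,4.4,(320,155)),.13) for p in pt]))
ps=[(582,248),(402,462),(42,232),(230,38)]
# scene: front panel = right/front edge
for mm in (m,): 
    print('src scene',fit(mm,[onz(S,f(p,5,(210,170)),.13) for p in ps]), fit([mm[1],mm[0],mm[3],mm[2]],[onz(S,f(p,5,(210,170)),.13) for p in ps]))
c=[(.05,.034),(.05,-.034),(-.05,-.034),(-.05,.034)]
pc=[(191,238),(325,206),(378,400),(244,433)]
print('cover top',fit(c,[onz(T,f(p,4.4,(320,155)),.13) for p in pc]))
pcs=[(412,232),(330,325),(174,228),(260,138)]
print('cover sc',fit(c,[onz(S,f(p,5,(210,170)),.13) for p in pcs]))
tr=[(.11,.08),(.11,-.08),(-.11,-.08),(-.11,.08)]
im=cv2.imread('pics/top0.png'); cv2.imwrite('pics/tray.png',cv2.resize(im[165:285,165:325],None,fx=5,fy=5,interpolation=cv2.INTER_CUBIC))
for p in [(177,186),(241,177),(250,262),(184,272)]: print(onz(T,p,.02).round(3))
E
```

```text
src top (array([ 0.4841, -0.1954]), np.float64(0.2041), np.float64(1.6))
src scene (array([ 0.4832, -0.1944]), np.float64(0.2106), np.float64(2.2)) (array([ 0.4832, -0.1944]), np.float64(0.2041), np.float64(146.4))
cover top (array([ 0.4733, -0.1979]), np.float64(0.2099), np.float64(0.9))
cover sc (array([ 0.473 , -0.1974]), np.float64(0.2082), np.float64(1.1))
[0.604 0.296 0.02 ]
[0.624 0.137 0.02 ]
[0.411 0.112 0.02 ]
[0.391 0.269 0.02 ]
```

View pics/tray.png

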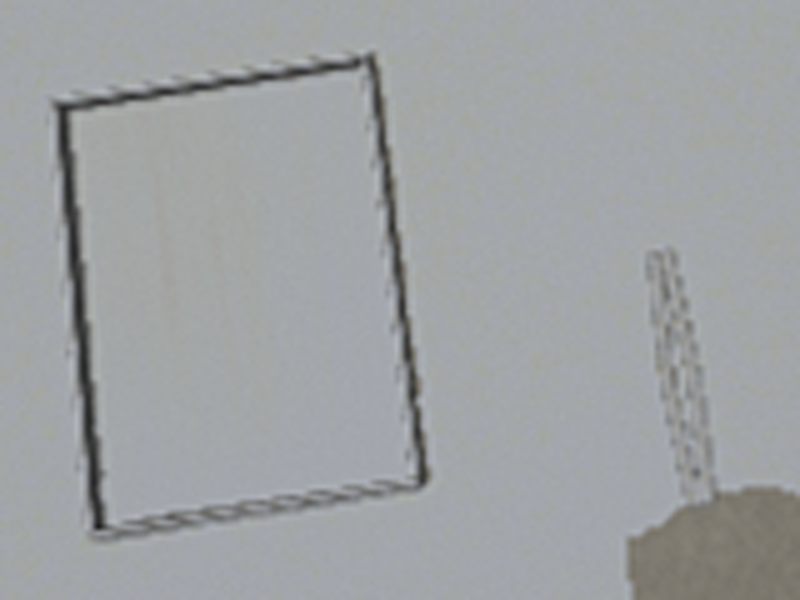

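```bash
cat >> h.py <<'E'
YAW=0.209; C0=np.array([.4735,-.1975,.110]); TR=np.array([.508,.204,0]); TYAW=0.11
def cov_R(yaw=YAW,tilt=0.): # cover frame in world, tilt raises +x
    return Ro.from_euler('z',yaw)*Ro.from_euler('y',-tilt)
SGN=1
def tool_R(yaw=YAW,tilt=0.,s=None):
    s=SGN if s is None else s
    # tool z=-cover z, tool y = s*cover x, x = y cross z
    y=np.array([s,0,0.]);z=np.array([0,0,-1.]);x=np.cross(y,z)
    return cov_R(yaw,tilt)*Ro.from_matrix(np.c_[x,y,z])
def pose():
    o=ctrl.get_obs(); return np.array(o['tool_pos']),Ro.from_rotvec(o['tool_rot']),o
def plan(tp,tR,n,p=None,R=None):
    if p is None: p,R,_=pose()
    rv=(R.inv()*tR).as_rotvec(); d=(tp-p)
    print('err tool cm',(R.inv().apply(d)*100).round(2),'rot',rv.round(4),'deg',np.degrees(np.linalg.norm(rv)).round(1))
    for k in range(n):
        Rk=R*Ro.from_rotvec(rv*k/n)
        s=Rk.inv().apply(d/n)*100; w=rv/n
        print(dict(tx=round(s[0],2),ty=round(s[1],2),tz=round(s[2],2),wx=round(w[0],4),wy=round(w[1],4),wz=round(w[2],4)))
def status():
    p,R,o=pose(); Rc=cov_R()
    print('t',round(o['t'],2),'pos',p.round(4),'open',round(o['opening']*1e3,1),'Fcov',Rc.inv().apply(o['contact_force']).round(2),'tau',np.round(o['wrist_torque'],2),'incover mm',(Rc.inv().apply(p-C0)*1e3).round(1),'rotc',(tool_R().inv()*R).as_rotvec().round(3))
E
python3 - <<'E'
from h import *
p,R,o=pose(); print(R.as_matrix().round(3))
for s in (1,-1):
    print(s); plan(C0+cov_R().apply([.031,0,.10]),tool_R(s=s),10)
E
```

```text
[[ 0.973  0.231 -0.   ]
 [ 0.231 -0.973  0.002]
 [ 0.    -0.002 -1.   ]]
1
err tool cm [ 44.61 -32.23   3.19] rot [-1.300e-03 -1.600e-03 -1.547e+00] deg 88.6
{'tx': np.float64(4.46), 'ty': np.float64(-3.22), 'tz': np.float64(0.32), 'wx': np.float64(-0.0001), 'wy': np.float64(-0.0002), 'wz': np.float64(-0.1547)}
{'tx': np.float64(4.9), 'ty': np.float64(-2.5), 'tz': np.float64(0.32), 'wx': np.float64(-0.0001), 'wy': np.float64(-0.0002), 'wz': np.float64(-0.1547)}
{'tx': np.float64(5.23), 'ty': np.float64(-1.71), 'tz': np.float64(0.32), 'wx': np.float64(-0.0001), 'wy': np.float64(-0.0002), 'wz': np.float64(-0.1547)}
{'tx': np.float64(5.43), 'ty': np.float64(-0.89), 'tz': np.float64(0.32), 'wx': np.float64(-0.0001), 'wy': np.float64(-0.0002), 'wz': np.float64(-0.1547)}
{'tx': np.float64(5.5), 'ty': np.float64(-0.04), 'tz': np.float64(0.31), 'wx': np.float64(-0.0001), 'wy': np.float64(-0.0002), 'wz': np.float64(-0.1547)}
{'tx': np.float64(5.44), 'ty': np.float64(0.81), 'tz': np.float64(0.31), 'wx': np.float64(-0.0001), 'wy': np.float64(-0.0002), 'wz': np.float64(-0.1547)}
{'tx': np.float6
[... 1520 characters left out ...]
0.32), 'wx': np.float64(-0.0002), 'wy': np.float64(0.0001), 'wz': np.float64(0.1595)}
{'tx': np.float64(-0.06), 'ty': np.float64(-5.5), 'tz': np.float64(0.32), 'wx': np.float64(-0.0002), 'wy': np.float64(0.0001), 'wz': np.float64(0.1595)}
{'tx': np.float64(-0.94), 'ty': np.float64(-5.42), 'tz': np.float64(0.32), 'wx': np.float64(-0.0002), 'wy': np.float64(0.0001), 'wz': np.float64(0.1595)}
{'tx': np.float64(-1.79), 'ty': np.float64(-5.21), 'tz': np.float64(0.31), 'wx': np.float64(-0.0002), 'wy': np.float64(0.0001), 'wz': np.float64(0.1595)}
{'tx': np.float64(-2.59), 'ty': np.float64(-4.86), 'tz': np.float64(0.31), 'wx': np.float64(-0.0002), 'wy': np.float64(0.0001), 'wz': np.float64(0.1595)}
```

send_rows([
  {"tx":4.46,"ty":-3.22,"tz":0,"wz":-0.155,"jaw":0},
  {"tx":4.9,"ty":-2.5,"tz":0,"wz":-0.155},
  {"tx":5.23,"ty":-1.71,"tz":0,"wz":-0.155},
  {"tx":5.43,"ty":-0.89,"tz":0,"wz":-0.155},
  {"tx":5.5,"ty":0,"tz":0,"wz":-0.155},
], squeeze=20)

```text
invalid input at $.series[0]: expected keys tx, ty, tz, wx, wy, wz, jaw
```

```bash
python3 - <<'E'
from h import *
status(); print(pose()[2]['q'])
plan(C0+cov_R().apply([.029,0,.11]),tool_R(),6)
E
```

```text
t 0.1 pos [ 0.1441 -0.6076  0.2412] open 85.3 Fcov [0.46 0.36 0.51] tau [ 0.01 -0.    0.02] incover mm [-407.3 -332.8  131.2] rotc [1.000e-03 2.000e-03 1.547e+00]
[-1.45698557e+00  5.32908919e-02  1.61414391e+00 -7.86233052e-06
  1.47597391e+00 -1.19016135e-01]
err tool cm [ 44.41 -32.23   2.19] rot [-1.300e-03 -1.600e-03 -1.547e+00] deg 88.6
{'tx': np.float64(7.4), 'ty': np.float64(-5.37), 'tz': np.float64(0.36), 'wx': np.float64(-0.0002), 'wy': np.float64(-0.0003), 'wz': np.float64(-0.2578)}
{'tx': np.float64(8.53), 'ty': np.float64(-3.31), 'tz': np.float64(0.36), 'wx': np.float64(-0.0002), 'wy': np.float64(-0.0003), 'wz': np.float64(-0.2578)}
{'tx': np.float64(9.09), 'ty': np.float64(-1.02), 'tz': np.float64(0.36), 'wx': np.float64(-0.0002), 'wy': np.float64(-0.0003), 'wz': np.float64(-0.2578)}
{'tx': np.float64(9.05), 'ty': np.float64(1.33), 'tz': np.float64(0.36), 'wx': np.float64(-0.0002), 'wy': np.float64(-0.0003), 'wz': np.float64(-0.2578)}
{'tx': np.float64(8.41), 'ty': np.float64(3.59), 'tz': np.float64(0.35), 'wx': np.float64(-0.0002), 'wy': np.float64(-0.0003), 'wz': np.float64(-0.2578)}
{'tx': np.float64(7.22), 'ty': np.float64(5.62), 'tz': np.float64(0.35), 'wx': np.float64(-0.0002), 'wy': np.float64(-0.0003), 'wz': np.float64(-0.2578)}
```

send_rows([
  {"tx":4.46,"ty":-3.22,"tz":0,"wx":0,"wy":0,"wz":-0.155,"jaw":0.6},
  {"tx":4.9,"ty":-2.5,"tz":0,"wx":0,"wy":0,"wz":-0.155,"jaw":0.6},
  {"tx":5.23,"ty":-1.71,"tz":0,"wx":0,"wy":0,"wz":-0.155,"jaw":0.6},
  {"tx":5.43,"ty":-0.89,"tz":0,"wx":0,"wy":0,"wz":-0.155,"jaw":0.6},
  {"tx":5.5,"ty":0,"tz":0,"wx":0,"wy":0,"wz":-0.155,"jaw":0.6},
], squeeze=20)

```text
t: 0.72
tool_pos: [0.3242, -0.3933, 0.2383]
tool_rot: [-2.732, -1.538, -0.003]
contact_force: [1.7, -0.6, 0.0]
opening: 0.034
```

```bash
python3 - <<'E'
from h import *
status(); print(pose()[2]['q'].round(3))
plan(C0+cov_R().apply([.029,0,.11]),tool_R(),7)
E
```

```text
t 0.72 pos [ 0.3242 -0.3933  0.2383] open 34.0 Fcov [ 1.58 -0.92  0.  ] tau [ 0.   -0.    0.02] incover mm [-186.7 -160.6  128.3] rotc [0.002 0.006 0.754]
[-1.029 -0.222  1.878  0.002  1.492 -0.484]
err tool cm [26.46  4.73  1.94] rot [-0.0022 -0.0062 -0.7542] deg 43.2
{'tx': np.float64(3.78), 'ty': np.float64(0.68), 'tz': np.float64(0.28), 'wx': np.float64(-0.0003), 'wy': np.float64(-0.0009), 'wz': np.float64(-0.1077)}
{'tx': np.float64(3.69), 'ty': np.float64(1.08), 'tz': np.float64(0.27), 'wx': np.float64(-0.0003), 'wy': np.float64(-0.0009), 'wz': np.float64(-0.1077)}
{'tx': np.float64(3.55), 'ty': np.float64(1.47), 'tz': np.float64(0.27), 'wx': np.float64(-0.0003), 'wy': np.float64(-0.0009), 'wz': np.float64(-0.1077)}
{'tx': np.float64(3.37), 'ty': np.float64(1.84), 'tz': np.float64(0.27), 'wx': np.float64(-0.0003), 'wy': np.float64(-0.0009), 'wz': np.float64(-0.1077)}
{'tx': np.float64(3.15), 'ty': np.float64(2.19), 'tz': np.float64(0.27), 'wx': np.float64(-0.0003), 'wy': np.float64(-0.0009), 'wz': np.float64(-0.1077)}
{'tx': np.float64(2.9), 'ty': np.float64(2.52), 'tz': np.float64(0.26), 'wx': np.float64(-0.0003), 'wy': np.float64(-0.0009), 'wz': np.float64(-0.1077)}
{'tx': np.float64(2.61), 'ty': np.float64(2.82), 'tz': np.float64(0.26), 'wx': np.float64(-0.0003), 'wy': np.float64(-0.0009), 'wz': np.float64(-0.1077)}
```

send_rows([
  {"tx":4.4,"ty":0.8,"tz":0,"wx":0,"wy":0,"wz":-0.12,"jaw":0.42},
  {"tx":4.3,"ty":1.3,"tz":0,"wx":0,"wy":0,"wz":-0.12,"jaw":0.42},
  {"tx":4.1,"ty":1.8,"tz":0,"wx":0,"wy":0,"wz":-0.12,"jaw":0.42},
  {"tx":3.9,"ty":2.2,"tz":0,"wx":0,"wy":0,"wz":-0.12,"jaw":0.42},
  {"tx":3.6,"ty":2.5,"tz":0,"wx":0,"wy":0,"wz":-0.12,"jaw":0.42},
])

```text
t: 1.35
tool_pos: [0.4708, -0.2144, 0.237]
tool_rot: [-2.13, -2.299, -0.006]
contact_force: [-0.7, 0.5, 0.0]
opening: 0.0497
```

```bash
python3 - <<'E'
from h import *
status(); print(pose()[2]['q'].round(3))
plan(C0+cov_R().apply([.031,0,.10]),tool_R(),3)
E
```

```text
t 1.35 pos [ 0.4708 -0.2144  0.237 ] open 49.7 Fcov [-0.59  0.66  0.03] tau [-0.02 -0.    0.  ] incover mm [ -6.1 -15.9 127. ] rotc [0.002 0.008 0.133]
[-0.574 -0.201  1.862  0.005  1.487 -0.651]
err tool cm [2.05 3.47 2.71] rot [-0.0016 -0.0084 -0.1325] deg 7.6
{'tx': np.float64(0.68), 'ty': np.float64(1.16), 'tz': np.float64(0.9), 'wx': np.float64(-0.0005), 'wy': np.float64(-0.0028), 'wz': np.float64(-0.0442)}
{'tx': np.float64(0.63), 'ty': np.float64(1.19), 'tz': np.float64(0.9), 'wx': np.float64(-0.0005), 'wy': np.float64(-0.0028), 'wz': np.float64(-0.0442)}
{'tx': np.float64(0.58), 'ty': np.float64(1.21), 'tz': np.float64(0.9), 'wx': np.float64(-0.0005), 'wy': np.float64(-0.0028), 'wz': np.float64(-0.0442)}
```

send_rows([
  {"tx":0.8,"ty":1.3,"tz":0.7,"wx":0,"wy":-0.003,"wz":-0.05,"jaw":0.42},
  {"tx":0.7,"ty":1.3,"tz":0.7,"wx":0,"wy":-0.003,"wz":-0.05,"jaw":0.42},
  {"tx":0.6,"ty":1.2,"tz":0.7,"wx":0,"wy":-0.003,"wz":-0.045,"jaw":0.42},
  {"tx":0,"ty":0,"tz":0,"wx":0,"wy":0,"wz":0,"jaw":0.42},
])

```text
t: 1.85
tool_pos: [0.5071, -0.1866, 0.2127]
tool_rot: [-1.949, -2.459, 0.006]
contact_force: [-0.1, -0.1, 0.1]
opening: 0.0496
```

```bash
python3 - <<'E'
from h import *
status()
plan(C0+cov_R().apply([.031,0,.10]),tool_R(),1)
W=ctrl.camera_info('wrist'); print(W)
for n in ['wrist','scene']:
    im=ctrl.get_image(n); cv2.imwrite(f'pics/{n}1.png',im[:,:,::-1])
E
```

```text
t 1.85 pos [ 0.5071 -0.1866  0.2127] open 49.6 Fcov [-0.09 -0.03  0.08] tau [-0.07 -0.02  0.04] incover mm [ 35.1   3.7 102.7] rotc [ 0.005  0.    -0.021]
err tool cm [-0.36 -0.42  0.27] rot [-0.0049 -0.0004  0.0213] deg 1.3
{'tx': np.float64(-0.36), 'ty': np.float64(-0.42), 'tz': np.float64(0.27), 'wx': np.float64(-0.0049), 'wy': np.float64(-0.0004), 'wz': np.float64(0.0213)}
{'mtx': array([[337.91406451,   0.        , 318.23113858],
       [  0.        , 337.91406451, 190.39872773],
       [  0.        ,   0.        ,   1.        ]]), 'R': array([[ 0.97342496,  0.22895907, -0.00464721],
       [ 0.22231008, -0.939896  ,  0.25917897],
       [ 0.05497348, -0.2533244 , -0.96581813]]), 't': array([-0.44978296, -0.31505225,  0.27585923])}
```

View pics/wrist1.png

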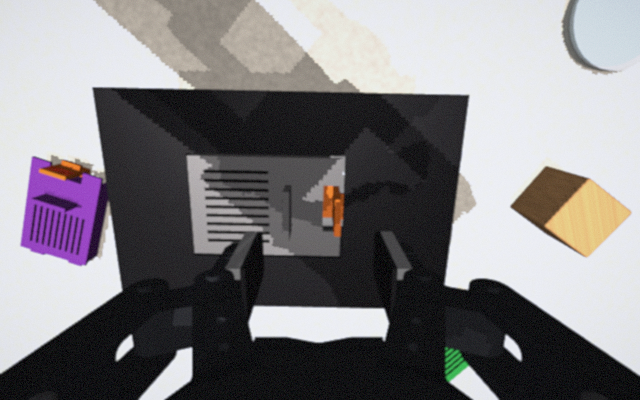

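The wrist view shows the cover at (187..345, 154..257), the ridge at ~(288,210), the tab at ~(333,208), and both fingers below. I'll enlarge it.

```bash
python3 - <<'E'
from h import *
im=cv2.imread('pics/wrist1.png'); c=im[140:300,170:430]; c=cv2.convertScaleAbs(c,alpha=1.6,beta=15)
cv2.imwrite('pics/wc1.png',cv2.resize(c,None,fx=3,fy=3,interpolation=cv2.INTER_CUBIC))
E
```

```text
(no output)
```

View pics/wc1.png

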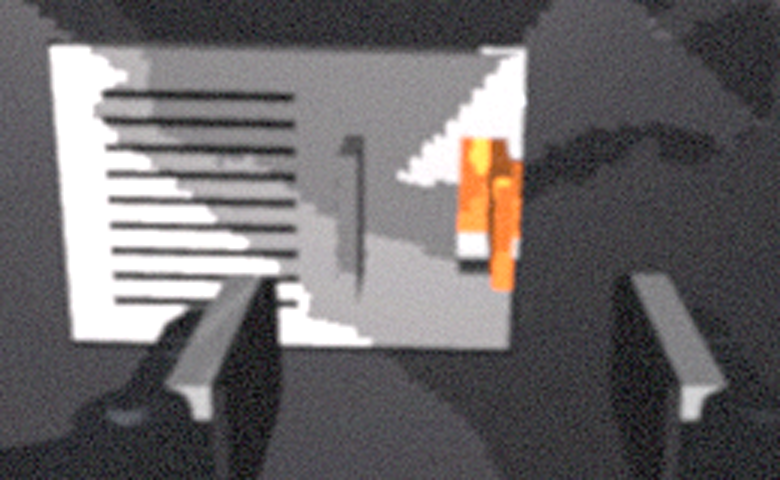

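View pics/scene1.png

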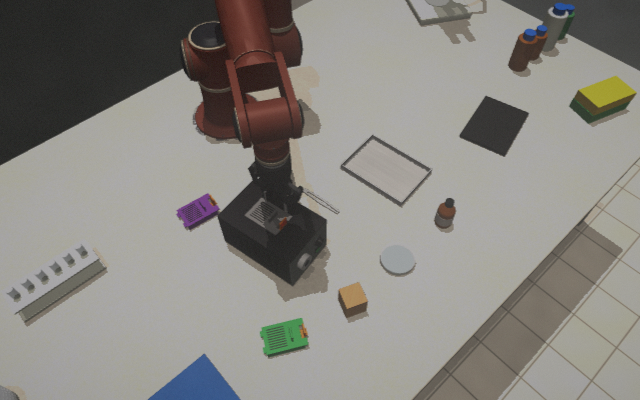

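```bash
python3 - <<'E'
from h import *
p,R,o=pose(); W=ctrl.camera_info('wrist')
f=lambda q:(np.array(q)+.5)/3-.5+np.array([170,140])
print('cam in tool mm',(R.inv().apply(-W['R'].T@W['t']-p)*1e3).round(1))
pc=[onz(W,f(q),.13) for q in [(50,47),(527,48),(510,348),(73,340)]]
for q in pc: print((cov_R().inv().apply(q-C0)*1e3).round(1))
for q,y in [((255,280),-24.8),((632,278),24.8)]:
    o_,d=ray(W,f(q)); a=R.inv().apply(o_-p)*1e3; b=R.inv().apply(d); 
    s=(y-a[1])/b[1]; print('at y',y,(a+s*b).round(1)); s=(11-a[0])/b[0]; print('at x=11',(a+s*b).round(1))
E
```

```text
cam in tool mm [  65.    -0.2 -133.2]
[-51.5  31.4  20. ]
[51.4 33.4 20. ]
[ 50.4 -37.3  20. ]
[-51.7 -37.6  20. ]
at y -24.8 [ 15.  -24.8 -10.8]
at x=11 [ 11.  -26.8  -1. ]
at y 24.8 [13.6 24.8 -6.7]
at x=11 [11.  26.1 -0.2]
```

```bash
sed -i 's/YAW=0.209; C0=np.array(\[.4735,-.1975/YAW=0.211; C0=np.array([.4736,-.1985/; ' h.py; sed -i 's/TYAW=0.211/TYAW=0.11/' h.py; head -20 h.py | grep YAW; python3 - <<'E'
from h import *
plan(C0+cov_R().apply([.031,0,.060]),tool_R(),3)
E
```

```text
YAW=0.211; C0=np.array([.4736,-.1985,.110]); TR=np.array([.508,.204,0]); TYAW=0.11
def cov_R(yaw=YAW,tilt=0.): # cover frame in world, tilt raises +x
def tool_R(yaw=YAW,tilt=0.,s=None):
err tool cm [-0.39 -0.39  4.37] rot [-0.0037  0.0007  0.018 ] deg 1.1
{'tx': np.float64(-0.13), 'ty': np.float64(-0.13), 'tz': np.float64(1.46), 'wx': np.float64(-0.0012), 'wy': np.float64(0.0002), 'wz': np.float64(0.006)}
{'tx': np.float64(-0.13), 'ty': np.float64(-0.13), 'tz': np.float64(1.46), 'wx': np.float64(-0.0012), 'wy': np.float64(0.0002), 'wz': np.float64(0.006)}
{'tx': np.float64(-0.13), 'ty': np.float64(-0.13), 'tz': np.float64(1.46), 'wx': np.float64(-0.0012), 'wy': np.float64(0.0002), 'wz': np.float64(0.006)}
```

send_rows([
  {"tx":-0.2,"ty":-0.2,"tz":1.4,"wx":-0.002,"wy":0,"wz":0.009,"jaw":0.42},
  {"tx":-0.2,"ty":-0.2,"tz":1.4,"wx":-0.002,"wy":0,"wz":0.009,"jaw":0.42},
  {"tx":0,"ty":0,"tz":1.2,"wx":0,"wy":0,"wz":0,"jaw":0.42},
  {"tx":0,"ty":0,"tz":0,"wx":0,"wy":0,"wz":0,"jaw":0.42},
])

```text
t: 2.45
tool_pos: [0.5024, -0.1938, 0.1705]
tool_rot: [1.981, 2.438, -0.001]
contact_force: [0.1, -0.3, -0.3]
opening: 0.0497
```

```bash
python3 - <<'E'
from h import *
status()
plan(C0+cov_R().apply([.031,0,.045]),tool_R(),1)
im=ctrl.get_image('wrist')[:,:,::-1]; cv2.imwrite('pics/wrist2.png',im)
c=im[140:320,180:440]; c=cv2.convertScaleAbs(c,alpha=1.6,beta=15)
cv2.imwrite('pics/wc2.png',cv2.resize(c,None,fx=3,fy=3,interpolation=cv2.INTER_CUBIC))
E
```

```text
t 2.45 pos [ 0.5024 -0.1938  0.1705] open 49.7 Fcov [ 0.04 -0.35 -0.31] tau [-0.01 -0.04 -0.01] incover mm [29.1 -1.4 60.5] rotc [ 0.    -0.     0.005]
err tool cm [0.14 0.19 1.55] rot [-0.0003  0.0005 -0.0045] deg 0.3
{'tx': np.float64(0.14), 'ty': np.float64(0.19), 'tz': np.float64(1.55), 'wx': np.float64(-0.0003), 'wy': np.float64(0.0005), 'wz': np.float64(-0.0045)}
```

View pics/wc2.png

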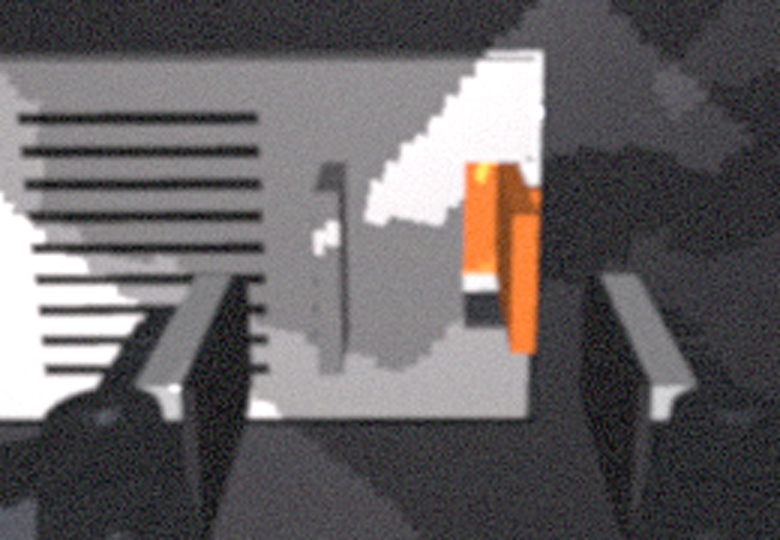

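```bash
python3 - <<'E'
from h import *
p,R,o=pose(); W=ctrl.camera_info('wrist')
f=lambda q:(np.array(q)+.5)/3-.5+np.array([180,140])
for n,q in dict(tabout=(539,280),tabin=(511,280),tab_y1=(525,352),tab_y2=(525,187),rr=(318,270),rf=(346,270),ry1=(332,164),ry2=(332,374)).items():
    X=onz(W,f(q),.148); print(n,'cover',(cov_R().inv().apply(X-C0)*1e3).round(1),'tool',(R.inv().apply(X-p)*1e3).round(1))
E
```

```text
tabout cover [49.8 -0.7 38. ] tool [ 1.1 20.3 23.3]
tabin cover [45.2 -0.7 38. ] tool [ 1.1 15.7 23.3]
tab_y1 cover [ 47.8 -13.7  38. ] tool [-12.   18.4  23.3]
tab_y2 cover [47.1 15.4 38. ] tool [17.2 17.6 23.3]
rr cover [13.3  1.2 38. ] tool [  2.8 -16.2  23.3]
rf cover [17.9  1.2 38. ] tool [  2.8 -11.6  23.3]
ry1 cover [16.1 19.4 38. ] tool [ 21.  -13.5  23.2]
ry2 cover [ 15.1 -17.7  38. ] tool [-16.1 -14.3  23.3]
```

send_rows([
  {"tx":0.1,"ty":0.15,"tz":0.9,"wx":0,"wy":0,"wz":-0.004,"jaw":0.42},
  {"tx":0.1,"ty":0.1,"tz":0.8,"wx":0,"wy":0,"wz":0,"jaw":0.42},
  {"tx":0,"ty":0,"tz":0.5,"wx":0,"wy":0,"wz":0,"jaw":0.48},
  {"tx":0,"ty":0,"tz":0,"wx":0,"wy":0,"wz":0,"jaw":0.52},
  {"tx":0,"ty":0,"tz":0,"wx":0,"wy":0,"wz":0,"jaw":0.52},
])

```text
t: 3.12
tool_pos: [0.5058, -0.1914, 0.1488]
tool_rot: [1.973, 2.441, -0.0]
contact_force: [0.8, 0.8, -0.6]
opening: 0.041
```

```bash
python3 - <<'E'
from h import *
status()
plan(C0+cov_R().apply([.031,0.001,.0355]),tool_R(),1)
im=ctrl.get_image('wrist')[:,:,::-1]; cv2.imwrite('pics/wrist3.png',im)
c=im[140:320,180:440]; c=cv2.convertScaleAbs(c,alpha=1.8,beta=25)
cv2.imwrite('pics/wc3.png',cv2.resize(c,None,fx=3,fy=3,interpolation=cv2.INTER_CUBIC))
im=ctrl.get_image('scene')[:,:,::-1]; c=im[130:290,200:360]
cv2.imwrite('pics/sc3.png',cv2.resize(cv2.convertScaleAbs(c,alpha=1.8,beta=20),None,fx=3.7,fy=3.7,interpolation=cv2.INTER_CUBIC))
E
```

```text
t 3.12 pos [ 0.5058 -0.1914  0.1488] open 41.0 Fcov [ 0.92  0.59 -0.62] tau [-0.02 -0.03  0.02] incover mm [32.9  0.2 38.8] rotc [-0.002 -0.002 -0.   ]
err tool cm [ 0.08 -0.2   0.33] rot [0.002  0.0025 0.0005] deg 0.2
{'tx': np.float64(0.08), 'ty': np.float64(-0.2), 'tz': np.float64(0.33), 'wx': np.float64(0.002), 'wy': np.float64(0.0025), 'wz': np.float64(0.0005)}
```

View pics/wc3.png

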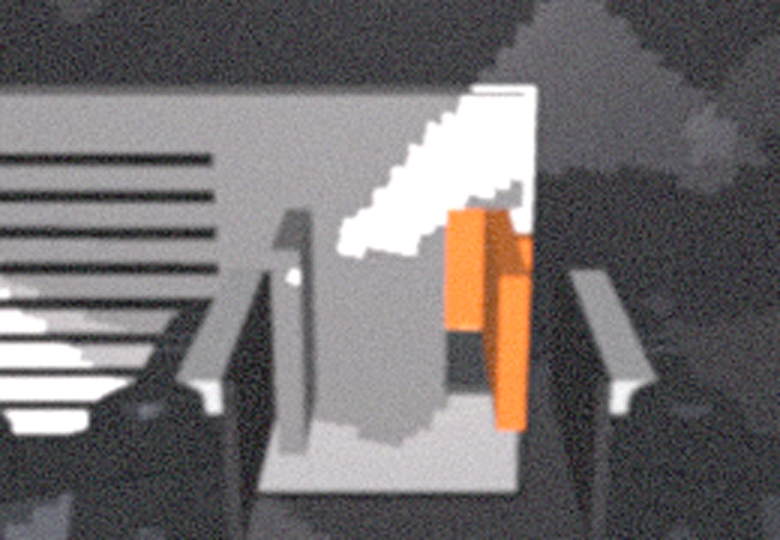

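View pics/sc3.png

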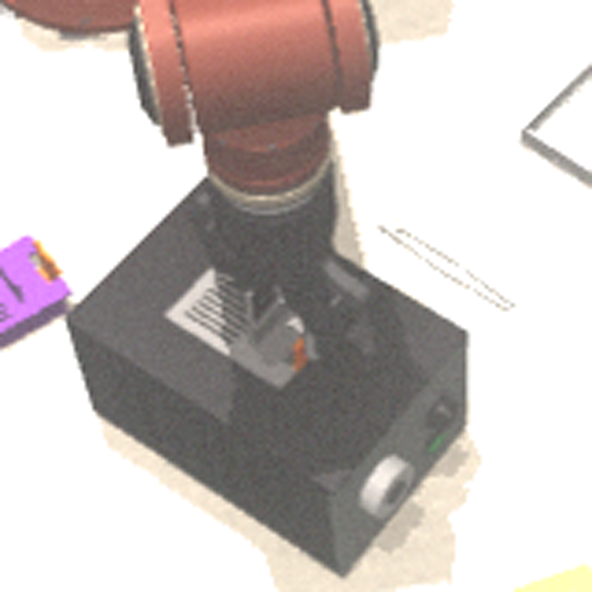

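```bash
python3 - <<'E'
from h import *
p,R,o=pose(); W=ctrl.camera_info('wrist')
f=lambda q:(np.array(q)+.5)/3-.5+np.array([180,140])
for n,q in dict(tabout=(529,350),tabin=(498,350),rr=(272,350),rf=(305,350),).items():
    X=onz(W,f(q),.148); print(n,'cover',(cov_R().inv().apply(X-C0)*1e3).round(1),'tool',(R.inv().apply(X-p)*1e3).round(1))
for q,y in [((241,270),-20.5),((271,270),-20.5),((570,272),20.5),((604,272),20.5)]:
    o_,d=ray(W,f(q)); a=R.inv().apply(o_-p)*1e3; b=R.inv().apply(d)
    s=(11-a[0])/b[0]; print('at x=11',(a+s*b).round(1));s=(y-a[1])/b[1]; print('at y',y,(a+s*b).round(1)); 
E
```

```text
tabout cover [49.3 -0.4 38. ] tool [-0.6 16.3  0.9]
tabin cover [44.8 -0.4 38. ] tool [-0.6 11.8  0.9]
rr cover [12.1 -0.4 38. ] tool [ -0.6 -20.8   0.8]
rf cover [16.9 -0.4 38. ] tool [ -0.6 -16.1   0.8]
at x=11 [ 11.  -25.1   2.8]
at y -20.5 [ 21.  -20.5 -22.5]
at x=11 [ 11.  -20.8   2.8]
at y -20.5 [ 11.9 -20.5   0.6]
at x=11 [11.  21.9  2.1]
at y 20.5 [14.5 20.5 -6.7]
at x=11 [11.  26.8  2.1]
at y 20.5 [ 23.6  20.5 -29.5]
```

send_rows([
  {"tx":0,"ty":-0.12,"tz":0.2,"wx":0.002,"wy":0.002,"wz":0,"jaw":0.52},
  {"tx":0,"ty":-0.05,"tz":0.15,"wx":0,"wy":0,"wz":0,"jaw":0.53},
  {"tx":0,"ty":0,"tz":0.1,"wx":0,"wy":0,"wz":0,"jaw":0.54},
  {"tx":0,"ty":0,"tz":0,"wx":0,"wy":0,"wz":0,"jaw":0.54},
])

```text
t: 3.72
tool_pos: [0.5042, -0.192, 0.1446]
tool_rot: [1.974, 2.442, -0.0]
contact_force: [-0.1, 0.3, -0.3]
opening: 0.0392
```

```bash
python3 - <<'E'
from h import *
status()
plan(C0+cov_R().apply([.031,0.001,.033]),tool_R(),1)
im=ctrl.get_image('wrist')[:,:,::-1]; cv2.imwrite('pics/wrist4.png',im)
c=im[140:320,180:440]; c=cv2.convertScaleAbs(c,alpha=1.8,beta=25)
cv2.imwrite('pics/wc4.png',cv2.resize(c,None,fx=3,fy=3,interpolation=cv2.INTER_CUBIC))
E
```

```text
t 3.73 pos [ 0.5042 -0.192   0.1446] open 39.2 Fcov [-0.01  0.27 -0.25] tau [0.05 0.06 0.04] incover mm [31.3 -0.  34.6] rotc [-0.001 -0.001 -0.   ]
err tool cm [ 0.1  -0.03  0.16] rot [0.0006 0.001  0.0003] deg 0.1
{'tx': np.float64(0.1), 'ty': np.float64(-0.03), 'tz': np.float64(0.16), 'wx': np.float64(0.0006), 'wy': np.float64(0.001), 'wz': np.float64(0.0003)}
```

View pics/wc4.png

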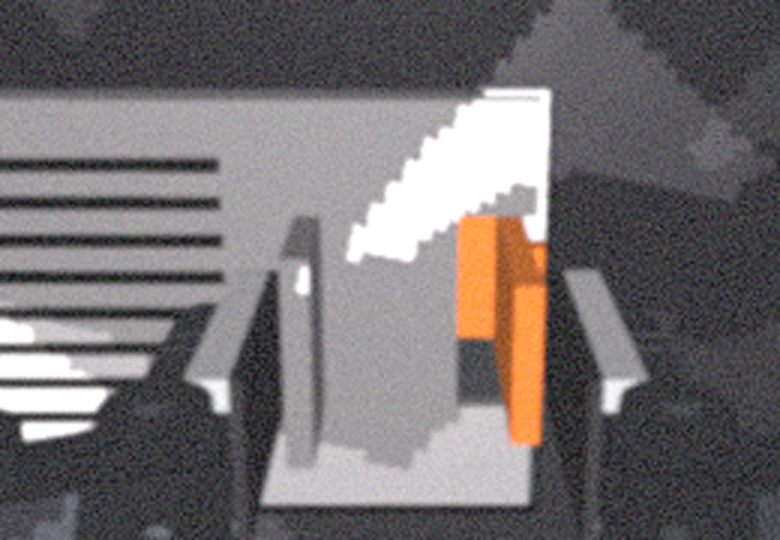

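send_rows([
  {"tx":0.05,"ty":0,"tz":0.2,"wx":0,"wy":0,"wz":0,"jaw":0.55},
  {"tx":0,"ty":0,"tz":0,"wx":0,"wy":0,"wz":0,"jaw":0.565},
  {"tx":0,"ty":-0.03,"tz":0,"wx":0,"wy":0,"wz":0,"jaw":0.58},
  {"tx":0,"ty":-0.05,"tz":0,"wx":0,"wy":0,"wz":0,"jaw":0.59},
  {"tx":0,"ty":0,"tz":0,"wx":0,"wy":0,"wz":0,"jaw":0.59},
])

```text
t: 4.4
tool_pos: [0.5036, -0.1917, 0.1427]
tool_rot: [1.974, 2.442, 0.001]
contact_force: [-0.2, 0.8, 0.7]
opening: 0.0347
```

```bash
python3 - <<'E'
from h import *
status()
E
```

```text
t 4.4 pos [ 0.5036 -0.1917  0.1427] open 34.7 Fcov [-0.06  0.84  0.68] tau [-0.05  0.    0.05] incover mm [30.8  0.4 32.7] rotc [-0.002 -0.001 -0.   ]
```

send_rows([
  {"tx":0,"ty":-0.05,"tz":0,"wx":0,"wy":0,"wz":0,"jaw":0.605},
  {"tx":0,"ty":-0.06,"tz":0,"wx":0,"wy":0,"wz":0,"jaw":0.615},
  {"tx":0,"ty":-0.05,"tz":0,"wx":0,"wy":0,"wz":0,"jaw":0.625},
  {"tx":0,"ty":0,"tz":0,"wx":0,"wy":0,"wz":0,"jaw":0.625},
])

```text
t: 4.9
tool_pos: [0.5024, -0.192, 0.143]
tool_rot: [1.973, 2.441, 0.002]
contact_force: [0.9, -0.2, -0.0]
opening: 0.0318
```

```bash
python3 - <<'E'
from h import *
status()
im=ctrl.get_image('wrist')[:,:,::-1]; cv2.imwrite('pics/wrist5.png',im)
c=im[140:320,180:440]; c=cv2.convertScaleAbs(c,alpha=1.8,beta=25)
cv2.imwrite('pics/wc5.png',cv2.resize(c,None,fx=3,fy=3,interpolation=cv2.INTER_CUBIC))
E
```

```text
t 4.9 pos [ 0.5024 -0.192   0.143 ] open 31.8 Fcov [ 0.89 -0.39 -0.01] tau [-0.02  0.02  0.02] incover mm [29.5  0.3 33. ] rotc [-0.003 -0.002 -0.   ]
```

View pics/wc5.png

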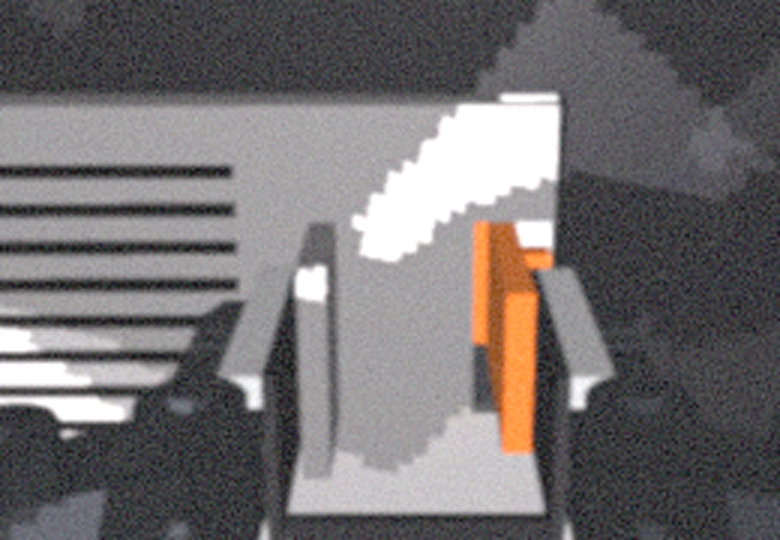

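send_rows([
  {"tx":0,"ty":-0.05,"tz":0,"wx":0,"wy":0,"wz":0,"jaw":0.635},
  {"tx":0,"ty":-0.05,"tz":0,"wx":0,"wy":0,"wz":0,"jaw":0.645},
  {"tx":0,"ty":0,"tz":0,"wx":0,"wy":0,"wz":0,"jaw":0.648},
  {"tx":0,"ty":0,"tz":0,"wx":0,"wy":0,"wz":0,"jaw":0.648},
])

```text
t: 5.45
tool_pos: [0.5015, -0.1923, 0.1432]
tool_rot: [1.973, 2.44, 0.002]
contact_force: [0.3, 0.6, -0.4]
opening: 0.0301
```

```bash
python3 - <<'E'
from h import *
status()
E
```

```text
t 5.45 pos [ 0.5015 -0.1923  0.1432] open 30.1 Fcov [ 0.41  0.52 -0.39] tau [0.03 0.   0.01] incover mm [28.6  0.2 33.2] rotc [-0.004 -0.002 -0.   ]
```

send_rows([
  {"tx":0,"ty":-0.06,"tz":0,"wx":0,"wy":0,"wz":0,"jaw":0.648},
  {"tx":0,"ty":0,"tz":0,"wx":0,"wy":0,"wz":0,"jaw":0.648},
])

```text
t: 5.7
tool_pos: [0.5011, -0.1924, 0.1432]
tool_rot: [1.972, 2.44, 0.003]
contact_force: [0.6, -0.1, 0.9]
opening: 0.0305
```

```bash
cat >> h.py <<'E'
import json
def swing_save():
    p,R,o=pose(); json.dump([p.tolist(),R.as_rotvec().tolist()],open('p0.json','w'))
def swing_target(deg,draw=0.,lift=0.,pivx=-.051):
    p0,r0=json.load(open('p0.json')); p0=np.array(p0);R0=Ro.from_rotvec(r0)
    piv=C0+cov_R().apply([pivx,0,.017]); yax=cov_R().apply([0,1,0]); Q=Ro.from_rotvec(-np.radians(deg)*yax)
    return piv+Q.apply(p0-piv)+cov_R().apply([draw,0,lift]), Q*R0
def swing_rows(degs,**k):
    p,R,_=pose()
    for d in degs:
        tp,tR=swing_target(d,**k); s=R.inv().apply(tp-p)*100; w=(R.inv()*tR).as_rotvec()
        print(d,s.round(3),w.round(4)); p,R=tp,tR
E
python3 - <<'E'
from h import *
status(); swing_save(); swing_rows([0,1,2,3,4,6,8,10,12,14,16])
E
```

```text
t 5.7 pos [ 0.5011 -0.1924  0.1432] open 30.5 Fcov [ 0.53 -0.23  0.87] tau [ 0.05  0.04 -0.07] incover mm [28.1  0.2 33.2] rotc [-0.004 -0.002 -0.   ]
0 [0. 0. 0.] [-0. -0. -0.]
1 [-0.    -0.029 -0.138] [-0.0175 -0.      0.    ]
2 [-0.    -0.029 -0.138] [-0.0175 -0.      0.    ]
3 [-0.    -0.029 -0.138] [-0.0175 -0.      0.    ]
4 [-0.    -0.029 -0.138] [-0.0175 -0.      0.    ]
6 [-0.001 -0.06  -0.275] [-0.0349 -0.      0.0001]
8 [-0.001 -0.06  -0.275] [-0.0349 -0.      0.0001]
10 [-0.001 -0.06  -0.275] [-0.0349 -0.      0.0001]
12 [-0.001 -0.06  -0.275] [-0.0349 -0.      0.0001]
14 [-0.001 -0.06  -0.275] [-0.0349 -0.      0.0001]
16 [-0.001 -0.06  -0.275] [-0.0349 -0.      0.0001]
```

send_rows([
  {"tx":0,"ty":0,"tz":0,"wx":0,"wy":0,"wz":0,"jaw":0.653},
  {"tx":0,"ty":-0.03,"tz":-0.138,"wx":-0.0175,"wy":0,"wz":0,"jaw":0.653},
  {"tx":0,"ty":-0.03,"tz":-0.138,"wx":-0.0175,"wy":0,"wz":0,"jaw":0.653},
  {"tx":0,"ty":0,"tz":0,"wx":0,"wy":0,"wz":0,"jaw":0.653},
])

```text
t: 6.2
tool_pos: [0.4999, -0.1925, 0.1456]
tool_rot: [1.958, 2.422, 0.047]
contact_force: [1.0, 0.1, 1.0]
opening: 0.0297
```

```bash
python3 - <<'E'
from h import *
status(); swing_rows([2,3,4,6])
im=ctrl.get_image('wrist')[:,:,::-1]; cv2.imwrite('pics/wrist6.png',im)
c=im[140:320,180:440]; c=cv2.convertScaleAbs(c,alpha=1.8,beta=25)
cv2.imwrite('pics/wc6.png',cv2.resize(c,None,fx=3,fy=3,interpolation=cv2.INTER_CUBIC))
E
```

```text
t 6.2 pos [ 0.4999 -0.1925  0.1456] open 29.7 Fcov [ 1.   -0.13  0.98] tau [0.02 0.   0.01] incover mm [27.   0.3 35.6] rotc [-0.04  -0.002 -0.   ]
2 [-0.012  0.056 -0.027] [ 0.0014 -0.0003  0.0001]
3 [-0.    -0.029 -0.138] [-0.0175 -0.      0.    ]
4 [-0.    -0.029 -0.138] [-0.0175 -0.      0.    ]
6 [-0.001 -0.06  -0.275] [-0.0349 -0.      0.0001]
```

View pics/wc6.png

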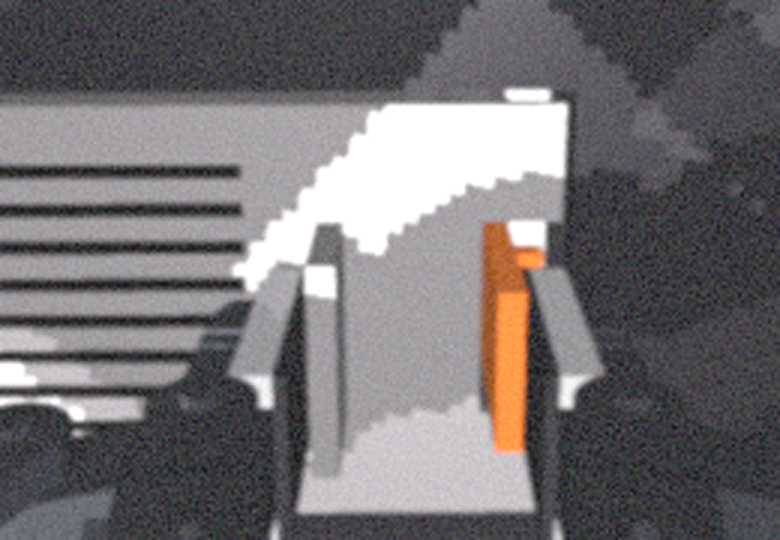

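send_rows([
  {"tx":0,"ty":0.0,"tz":-0.15,"wx":-0.016,"wy":0,"wz":0,"jaw":0.653},
  {"tx":0,"ty":0,"tz":-0.15,"wx":-0.0175,"wy":0,"wz":0,"jaw":0.653},
  {"tx":0,"ty":-0.03,"tz":-0.15,"wx":-0.0175,"wy":0,"wz":0,"jaw":0.653},
  {"tx":0,"ty":0,"tz":0,"wx":0,"wy":0,"wz":0,"jaw":0.653},
])

```text
t: 6.75
tool_pos: [0.4989, -0.1924, 0.1498]
tool_rot: [1.936, 2.395, 0.111]
contact_force: [0.4, 0.4, -0.8]
opening: 0.03
```

```bash
python3 - <<'E'
from h import *
status(); swing_rows([5,6,7,9,11,13])
E
```

```text
t 6.75 pos [ 0.4989 -0.1924  0.1498] open 30.0 Fcov [ 0.52  0.3  -0.83] tau [-0.03  0.06  0.03] incover mm [26.   0.6 39.8] rotc [-0.094 -0.001 -0.   ]
5 [-0.044  0.04  -0.019] [ 0.0025 -0.001   0.0002]
6 [-0.    -0.029 -0.138] [-0.0175 -0.      0.    ]
7 [-0.    -0.029 -0.138] [-0.0175 -0.      0.    ]
9 [-0.001 -0.06  -0.275] [-0.0349 -0.      0.0001]
11 [-0.001 -0.06  -0.275] [-0.0349 -0.      0.0001]
13 [-0.001 -0.06  -0.275] [-0.0349 -0.      0.0001]
```

send_rows([
  {"tx":-0.02,"ty":0.0,"tz":-0.16,"wx":-0.016,"wy":0,"wz":0,"jaw":0.653},
  {"tx":-0.02,"ty":0,"tz":-0.2,"wx":-0.024,"wy":0,"wz":0,"jaw":0.653},
  {"tx":0,"ty":-0.03,"tz":-0.2,"wx":-0.026,"wy":0,"wz":0,"jaw":0.653},
  {"tx":0,"ty":-0.03,"tz":-0.14,"wx":-0.0175,"wy":0,"wz":0,"jaw":0.653},
  {"tx":0,"ty":0,"tz":0,"wx":0,"wy":0,"wz":0,"jaw":0.653},
])

```text
t: 7.38
tool_pos: [0.4973, -0.1931, 0.157]
tool_rot: [1.898, 2.347, 0.215]
contact_force: [0.2, -1.1, -1.1]
opening: 0.0297
```

```bash
python3 - <<'E'
from h import *
status(); swing_rows([10,11,12,14,16])
im=ctrl.get_image('wrist')[:,:,::-1]; cv2.imwrite('pics/wrist7.png',im)
c=im[100:340,80:440]; c=cv2.convertScaleAbs(c,alpha=1.8,beta=25)
cv2.imwrite('pics/wc7.png',cv2.resize(c,None,fx=2.2,fy=2.2,interpolation=cv2.INTER_CUBIC))
im=ctrl.get_image('scene')[:,:,::-1]; c=im[130:290,200:360]
cv2.imwrite('pics/sc7.png',cv2.resize(cv2.convertScaleAbs(c,alpha=1.8,beta=20),None,fx=3.7,fy=3.7,interpolation=cv2.INTER_CUBIC))
E
```

```text
t 7.38 pos [ 0.4973 -0.1931  0.157 ] open 29.7 Fcov [-0.08 -1.14 -1.13] tau [-0.02  0.04 -0.04] incover mm [24.3  0.3 47. ] rotc [-0.183 -0.001 -0.   ]
10 [-0.008 -0.021  0.029] [ 0.0046 -0.0011  0.    ]
11 [-0.    -0.029 -0.138] [-0.0175 -0.      0.    ]
12 [-0.    -0.029 -0.138] [-0.0175 -0.      0.    ]
14 [-0.001 -0.06  -0.275] [-0.0349 -0.      0.0001]
16 [-0.001 -0.06  -0.275] [-0.0349 -0.      0.0001]
```

View pics/wc7.png

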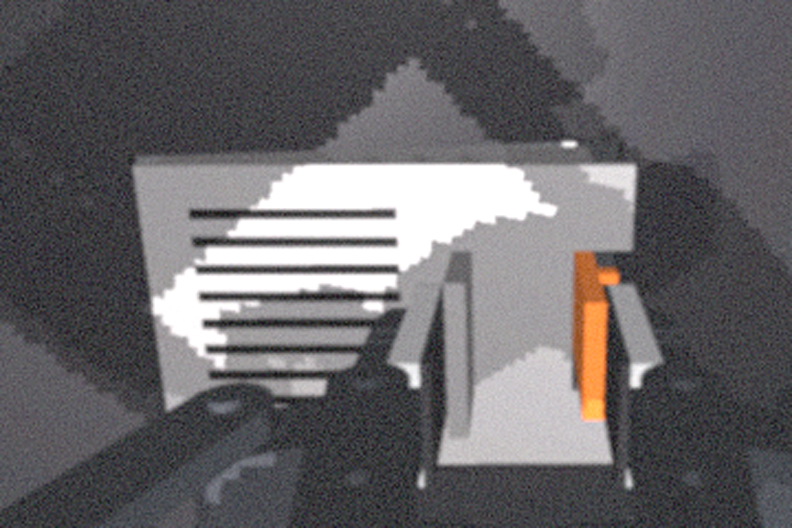

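View pics/sc7.png

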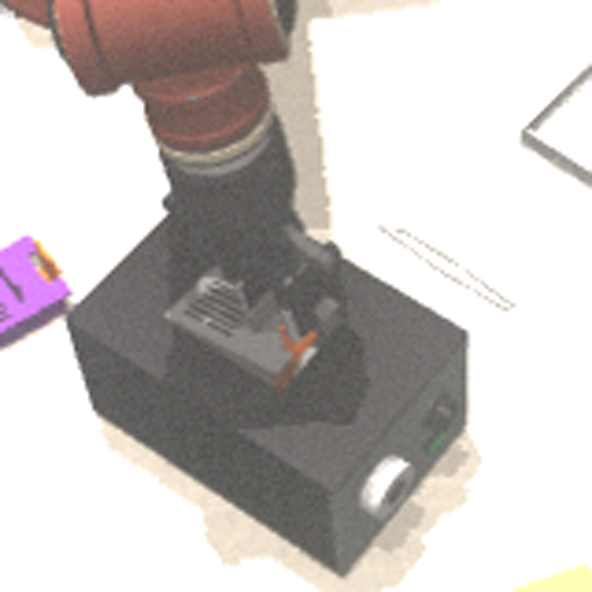

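The cover is swinging up with the tool: the tab end is visibly raised and the forces are about 1 N. I'll carry on to 16°.

send_rows([
  {"tx":0,"ty":-0.05,"tz":-0.13,"wx":-0.017,"wy":0,"wz":0,"jaw":0.653},
  {"tx":0,"ty":-0.04,"tz":-0.2,"wx":-0.024,"wy":0,"wz":0,"jaw":0.653},
  {"tx":0,"ty":-0.04,"tz":-0.2,"wx":-0.026,"wy":0,"wz":0,"jaw":0.653},
  {"tx":0,"ty":-0.04,"tz":-0.15,"wx":-0.022,"wy":0,"wz":0,"jaw":0.653},
  {"tx":0,"ty":0,"tz":0,"wx":0,"wy":0,"wz":0,"jaw":0.653},
])

```text
t: 8.1
tool_pos: [0.4941, -0.1937, 0.1635]
tool_rot: [1.854, 2.294, 0.32]
contact_force: [-0.2, -0.3, -1.3]
opening: 0.0299
```

```bash
python3 - <<'E'
from h import *
status(); swing_rows([15,16,16.5])
E
```

```text
t 8.1 pos [ 0.4941 -0.1937  0.1635] open 29.9 Fcov [-0.21 -0.25 -1.31] tau [-0.01  0.14  0.02] incover mm [21.1  0.4 53.5] rotc [-0.277 -0.001 -0.001]
15 [-0.018  0.006  0.041] [ 0.0118 -0.0014  0.0005]
16 [-0.    -0.029 -0.138] [-0.0175 -0.      0.    ]
16.5 [-0.    -0.014 -0.069] [-0.0087 -0.      0.    ]
```

```bash
python3 - <<'E'
from h import *
p,R,_=pose(); print(R.inv().apply(cov_R().apply([.003,0,0]))*100, R.inv().apply(cov_R().apply([0,0,.01]))*100); swing_rows([16],draw=.009)
E
```

```text
[-1.41873769e-04  2.88523122e-01  8.21850849e-02] [-8.14586388e-04  2.73949852e-01 -9.61743633e-01]
16 [-0.019  0.844  0.149] [-0.0057 -0.0014  0.0005]
```

send_rows([
  {"tx":0,"ty":0.2,"tz":0.03,"wx":-0.003,"wy":0,"wz":0,"jaw":0.653},
  {"tx":0,"ty":0.22,"tz":0.04,"wx":-0.002,"wy":0,"wz":0,"jaw":0.653},
  {"tx":0,"ty":0.22,"tz":0.04,"wx":0,"wy":0,"wz":0,"jaw":0.653},
  {"tx":0,"ty":0.15,"tz":0.04,"wx":0,"wy":0,"wz":0,"jaw":0.653},
  {"tx":0,"ty":0,"tz":0,"wx":0,"wy":0,"wz":0,"jaw":0.653},
])

```text
t: 8.72
tool_pos: [0.5029, -0.1918, 0.1643]
tool_rot: [1.851, 2.291, 0.326]
contact_force: [0.1, -0.3, -0.2]
opening: 0.0297
```

```bash
python3 - <<'E'
from h import *
status(); swing_rows([16],draw=.009)
im=ctrl.get_image('wrist')[:,:,::-1]; cv2.imwrite('pics/wrist8.png',im)
c=im[100:340,80:440]; c=cv2.convertScaleAbs(c,alpha=1.8,beta=25)
cv2.imwrite('pics/wc8.png',cv2.resize(c,None,fx=2.2,fy=2.2,interpolation=cv2.INTER_CUBIC))
E
```

```text
t 8.72 pos [ 0.5029 -0.1918  0.1643] open 29.7 Fcov [ 0.07 -0.29 -0.23] tau [-0.04  0.13 -0.04] incover mm [30.   0.4 54.3] rotc [-0.283 -0.001 -0.001]
16 [-0.018 -0.038 -0.013] [-0.0002 -0.0015  0.0009]
```

View pics/wc8.png

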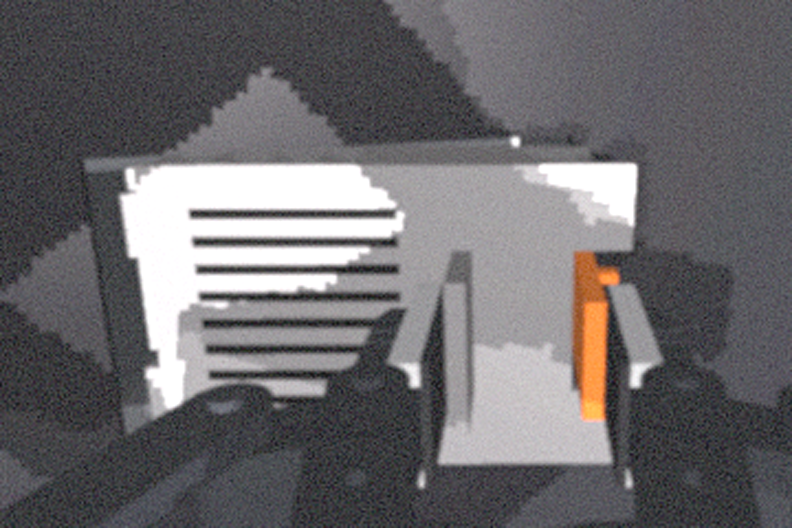

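send_rows([
  {"tx":0,"ty":0.08,"tz":-0.29,"wx":0,"wy":0,"wz":0,"jaw":0.653},
  {"tx":0,"ty":0.14,"tz":-0.48,"wx":0,"wy":0,"wz":0,"jaw":0.653},
  {"tx":0,"ty":0.27,"tz":-0.96,"wx":0,"wy":0,"wz":0,"jaw":0.653},
  {"tx":0,"ty":0.4,"tz":-1.4,"wx":0,"wy":0,"wz":0,"jaw":0.653},
  {"tx":0,"ty":0.5,"tz":-1.8,"wx":0,"wy":0,"wz":0,"jaw":0.653},
])

```text
t: 9.4
tool_pos: [0.5018, -0.1916, 0.2177]
tool_rot: [1.852, 2.293, 0.326]
contact_force: [1.2, -0.5, -1.2]
opening: 0.0299
```

```bash
python3 - <<'E'
from h import *
status()
im=ctrl.get_image('wrist')[:,:,::-1]; cv2.imwrite('pics/wrist9.png',im)
p,R,_=pose()
t=p+np.array([0,.15,.03]); plan(t,tool_R(0.16),4)
E
```

```text
t 9.4 pos [ 0.5018 -0.1916  0.2177] open 29.9 Fcov [ 1.05 -0.75 -1.18] tau [-0.02  0.09  0.04] incover mm [ 29.    0.9 107.7] rotc [-0.282  0.001 -0.001]
err tool cm [14.65  3.88 -2.04] rot [ 0.2861 -0.0038  0.0518] deg 16.7
{'tx': np.float64(3.66), 'ty': np.float64(0.97), 'tz': np.float64(-0.51), 'wx': np.float64(0.0715), 'wy': np.float64(-0.0009), 'wz': np.float64(0.0129)}
{'tx': np.float64(3.68), 'ty': np.float64(0.88), 'tz': np.float64(-0.58), 'wx': np.float64(0.0715), 'wy': np.float64(-0.0009), 'wz': np.float64(0.0129)}
{'tx': np.float64(3.69), 'ty': np.float64(0.79), 'tz': np.float64(-0.64), 'wx': np.float64(0.0715), 'wy': np.float64(-0.0009), 'wz': np.float64(0.0129)}
{'tx': np.float64(3.69), 'ty': np.float64(0.7), 'tz': np.float64(-0.7), 'wx': np.float64(0.0715), 'wy': np.float64(-0.0009), 'wz': np.float64(0.0129)}
```

View pics/wrist9.png

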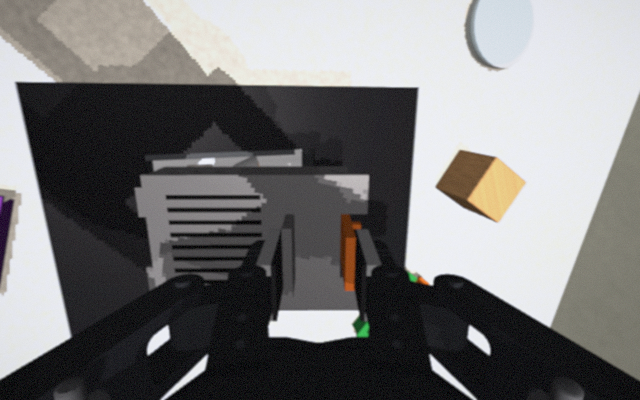

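send_rows([
  {"tx":1.0,"ty":0.6,"tz":-0.7,"wx":0.04,"wy":0,"wz":0.008,"jaw":0.653},
  {"tx":2.5,"ty":0.8,"tz":-0.6,"wx":0.06,"wy":0,"wz":0.012,"jaw":0.653},
  {"tx":3.5,"ty":0.9,"tz":-0.3,"wx":0.07,"wy":0,"wz":0.015,"jaw":0.653},
  {"tx":3.7,"ty":0.9,"tz":0,"wx":0.07,"wy":0,"wz":0.015,"jaw":0.653},
  {"tx":3.7,"ty":0.8,"tz":0,"wx":0.04,"wy":0,"wz":0.015,"jaw":0.653},
])

```text
t: 10.07
tool_pos: [0.5139, -0.0439, 0.2517]
tool_rot: [2.06, 2.365, 0.006]
contact_force: [0.7, -1.0, -1.0]
opening: 0.0297
```

```bash
python3 - <<'E'
from h import *
status(); plan(TR+cov_R(TYAW).apply([.028,0,.17]),tool_R(TYAW),8)
E
```

```text
t 10.07 pos [ 0.5139 -0.0439  0.2517] open 29.7 Fcov [ 0.45 -1.09 -1.  ] tau [ 0.01 -0.02  0.02] incover mm [ 71.8 142.7 141.7] rotc [-0.007 -0.002  0.073]
err tool cm [24.57  5.57  8.17] rot [0.0067 0.0014 0.0278] deg 1.6
{'tx': np.float64(3.07), 'ty': np.float64(0.7), 'tz': np.float64(1.02), 'wx': np.float64(0.0008), 'wy': np.float64(0.0002), 'wz': np.float64(0.0035)}
{'tx': np.float64(3.07), 'ty': np.float64(0.69), 'tz': np.float64(1.02), 'wx': np.float64(0.0008), 'wy': np.float64(0.0002), 'wz': np.float64(0.0035)}
{'tx': np.float64(3.08), 'ty': np.float64(0.68), 'tz': np.float64(1.02), 'wx': np.float64(0.0008), 'wy': np.float64(0.0002), 'wz': np.float64(0.0035)}
{'tx': np.float64(3.08), 'ty': np.float64(0.67), 'tz': np.float64(1.02), 'wx': np.float64(0.0008), 'wy': np.float64(0.0002), 'wz': np.float64(0.0035)}
{'tx': np.float64(3.08), 'ty': np.float64(0.66), 'tz': np.float64(1.02), 'wx': np.float64(0.0008), 'wy': np.float64(0.0002), 'wz': np.float64(0.0035)}
{'tx': np.float64(3.08), 'ty': np.float64(0.65), 'tz': np.float64(1.02), 'wx': np.float64(0.0008), 'wy': np.float64(0.0002), 'wz': np.float64(0.0035)}
{'tx': np.float64(3.08), 'ty': np.float64(0.64), 'tz': np.float64(1.02), 'wx': np.float64(0.0008), 'wy': np.float64(0.0002), 'wz': np.float64(0.0035)}
{'tx': np.float64(3.09), 'ty': np.float64(0.63), 'tz': np.float64(1.02), 'wx': np.float64(0.0008), 'wy': np.float64(0.0002), 'wz': np.float64(0.0035)}
```

send_rows([
  {"tx":3.5,"ty":0.8,"tz":0.5,"wx":0.002,"wy":0,"wz":0.005,"jaw":0.653},
  {"tx":3.8,"ty":0.8,"tz":0.8,"wx":0.002,"wy":0,"wz":0.006,"jaw":0.653},
  {"tx":3.8,"ty":0.8,"tz":1.0,"wx":0.002,"wy":0,"wz":0.006,"jaw":0.653},
  {"tx":3.8,"ty":0.8,"tz":1.2,"wx":0,"wy":0,"wz":0.006,"jaw":0.653},
  {"tx":3.5,"ty":0.7,"tz":1.2,"wx":0,"wy":0,"wz":0.004,"jaw":0.653},
])

```text
t: 10.7
tool_pos: [0.5333, 0.1504, 0.2106]
tool_rot: [2.089, 2.332, 0.012]
contact_force: [-0.4, -0.0, 0.1]
opening: 0.0299
```

```bash
python3 - <<'E'
from h import *
status(); plan(TR+cov_R(TYAW).apply([.028,0,.12]),tool_R(TYAW),5)
E
```

```text
t 10.7 pos [0.5333 0.1504 0.2106] open 29.9 Fcov [-0.41  0.08  0.1 ] tau [ 0.03 -0.    0.01] incover mm [131.5 328.6 100.6] rotc [-0.012 -0.003  0.101]
err tool cm [5.63 0.75 9.06] rot [ 0.0126  0.0024 -0.0002] deg 0.7
{'tx': np.float64(1.13), 'ty': np.float64(0.15), 'tz': np.float64(1.81), 'wx': np.float64(0.0025), 'wy': np.float64(0.0005), 'wz': np.float64(-0.0)}
{'tx': np.float64(1.13), 'ty': np.float64(0.16), 'tz': np.float64(1.81), 'wx': np.float64(0.0025), 'wy': np.float64(0.0005), 'wz': np.float64(-0.0)}
{'tx': np.float64(1.12), 'ty': np.float64(0.16), 'tz': np.float64(1.81), 'wx': np.float64(0.0025), 'wy': np.float64(0.0005), 'wz': np.float64(-0.0)}
{'tx': np.float64(1.12), 'ty': np.float64(0.16), 'tz': np.float64(1.81), 'wx': np.float64(0.0025), 'wy': np.float64(0.0005), 'wz': np.float64(-0.0)}
{'tx': np.float64(1.12), 'ty': np.float64(0.17), 'tz': np.float64(1.81), 'wx': np.float64(0.0025), 'wy': np.float64(0.0005), 'wz': np.float64(-0.0)}
```

send_rows([
  {"tx":1.6,"ty":0.15,"tz":1.6,"wx":0.004,"wy":0,"wz":0,"jaw":0.653},
  {"tx":1.4,"ty":0.15,"tz":1.8,"wx":0.004,"wy":0,"wz":0,"jaw":0.653},
  {"tx":1.1,"ty":0.15,"tz":1.8,"wx":0.004,"wy":0,"wz":0,"jaw":0.653},
  {"tx":0.4,"ty":0.1,"tz":1.3,"wx":0,"wy":0,"wz":0,"jaw":0.653},
  {"tx":0,"ty":0,"tz":0,"wx":0,"wy":0,"wz":0,"jaw":0.653},
])

```text
t: 11.32
tool_pos: [0.5341, 0.1975, 0.141]
tool_rot: [2.094, 2.34, -0.006]
contact_force: [0.1, 0.3, -0.3]
opening: 0.03
```

```bash
python3 - <<'E'
from h import *
status(); plan(TR+cov_R(TYAW).apply([.028,0,.06]),tool_R(TYAW),5)
for n in ['wrist','top','scene']:
    im=ctrl.get_image(n); cv2.imwrite(f'pics/{n}10.png',im[:,:,::-1])
E
```

```text
t 11.32 pos [0.5341 0.1975 0.141 ] open 30.0 Fcov [ 0.14  0.27 -0.28] tau [-0.02 -0.04  0.02] incover mm [142.1 374.5  31. ] rotc [ 0.002 -0.004  0.1  ]
err tool cm [0.97 0.29 8.1 ] rot [-0.0015  0.0038  0.0009] deg 0.2
{'tx': np.float64(0.19), 'ty': np.float64(0.06), 'tz': np.float64(1.62), 'wx': np.float64(-0.0003), 'wy': np.float64(0.0008), 'wz': np.float64(0.0002)}
{'tx': np.float64(0.19), 'ty': np.float64(0.06), 'tz': np.float64(1.62), 'wx': np.float64(-0.0003), 'wy': np.float64(0.0008), 'wz': np.float64(0.0002)}
{'tx': np.float64(0.19), 'ty': np.float64(0.06), 'tz': np.float64(1.62), 'wx': np.float64(-0.0003), 'wy': np.float64(0.0008), 'wz': np.float64(0.0002)}
{'tx': np.float64(0.19), 'ty': np.float64(0.06), 'tz': np.float64(1.62), 'wx': np.float64(-0.0003), 'wy': np.float64(0.0008), 'wz': np.float64(0.0002)}
{'tx': np.float64(0.19), 'ty': np.float64(0.06), 'tz': np.float64(1.62), 'wx': np.float64(-0.0003), 'wy': np.float64(0.0008), 'wz': np.float64(0.0002)}
```

View pics/wrist10.png

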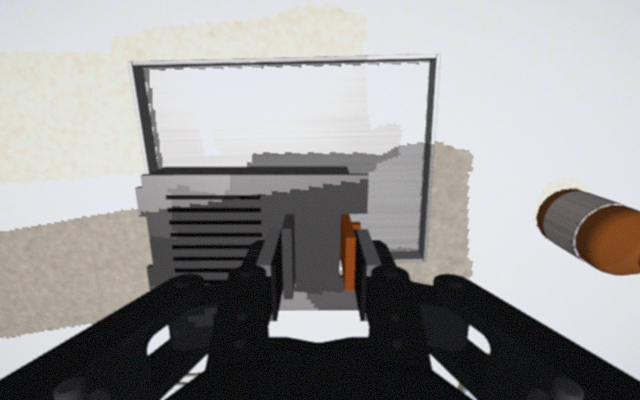

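View pics/scene10.png

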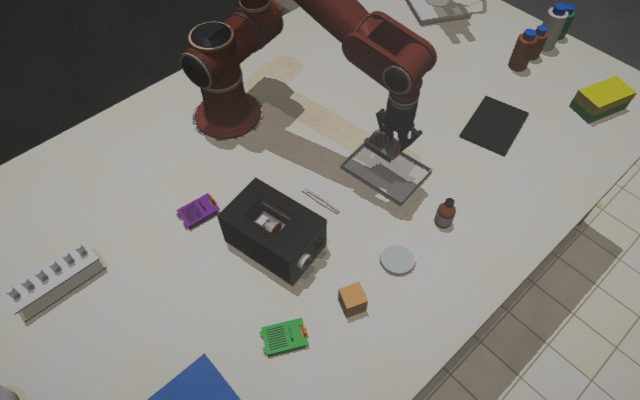

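send_rows([
  {"tx":0.3,"ty":0.1,"tz":1.6,"wx":0,"wy":0.002,"wz":0,"jaw":0.653},
  {"tx":0.3,"ty":0.1,"tz":2.0,"wx":0,"wy":0.002,"wz":0,"jaw":0.653},
  {"tx":0.2,"ty":0.1,"tz":2.0,"wx":0,"wy":0,"wz":0,"jaw":0.653},
  {"tx":0,"ty":0,"tz":1.5,"wx":0,"wy":0,"wz":0,"jaw":0.653},
  {"tx":0,"ty":0,"tz":0.5,"wx":0,"wy":0,"wz":0,"jaw":0.653},
])

```text
t: 12.1
tool_pos: [0.5384, 0.2057, 0.0631]
tool_rot: [2.096, 2.338, 0.006]
contact_force: [-0.4, -0.4, -0.5]
opening: 0.0298
```

```bash
python3 - <<'E'
from h import *
status(); plan(TR+cov_R(TYAW).apply([.028,0,.037]),tool_R(TYAW),1)
E
```

```text
t 12.1 pos [0.5384 0.2057 0.0631] open 29.8 Fcov [-0.52 -0.33 -0.52] tau [-0.02 -0.08  0.01] incover mm [148.  381.7 -46.9] rotc [-0.004  0.001  0.102]
err tool cm [ 0.16 -0.25  2.61] rot [ 0.0041 -0.0012 -0.0008] deg 0.2
{'tx': np.float64(0.16), 'ty': np.float64(-0.25), 'tz': np.float64(2.61), 'wx': np.float64(0.0041), 'wy': np.float64(-0.0012), 'wz': np.float64(-0.0008)}
```

send_rows([
  {"tx":0.1,"ty":-0.1,"tz":0.8,"wx":0.003,"wy":0,"wz":0,"jaw":0.653},
  {"tx":0,"ty":0,"tz":0.7,"wx":0,"wy":0,"wz":0,"jaw":0.653},
  {"tx":0,"ty":0,"tz":0.4,"wx":0,"wy":0,"wz":0,"jaw":0.653},
  {"tx":0,"ty":0,"tz":0.2,"wx":0,"wy":0,"wz":0,"jaw":0.653},
  {"tx":0,"ty":0,"tz":0,"wx":0,"wy":0,"wz":0,"jaw":0.653},
])

```text
t: 12.72
tool_pos: [0.5381, 0.2069, 0.0416]
tool_rot: [2.096, 2.339, 0.005]
contact_force: [0.0, -0.4, -1.0]
opening: 0.0297
```

```bash
python3 - <<'E'
from h import *
status(); plan(TR+cov_R(TYAW).apply([.028,0,.037]),tool_R(TYAW),1)
E
```

```text
t 12.72 pos [0.5381 0.2069 0.0416] open 29.7 Fcov [-0.04 -0.38 -1.02] tau [ 0.04 -0.03  0.03] incover mm [148.  382.9 -68.4] rotc [-0.003  0.001  0.102]
err tool cm [ 0.04 -0.22  0.46] rot [ 0.0028 -0.0014 -0.0008] deg 0.2
{'tx': np.float64(0.04), 'ty': np.float64(-0.22), 'tz': np.float64(0.46), 'wx': np.float64(0.0028), 'wy': np.float64(-0.0014), 'wz': np.float64(-0.0008)}
```

Creeping down in millimetre steps, watching the vertical force.

send_rows([
  {"tx":0,"ty":0,"tz":0.1,"wx":0.003,"wy":0,"wz":0,"jaw":0.653},
  {"tx":0,"ty":0,"tz":0.1,"wx":0,"wy":0,"wz":0,"jaw":0.653},
  {"tx":0,"ty":0,"tz":0.1,"wx":0,"wy":0,"wz":0,"jaw":0.653},
  {"tx":0,"ty":0,"tz":0,"wx":0,"wy":0,"wz":0,"jaw":0.653},
])

```text
t: 13.22
tool_pos: [0.5388, 0.207, 0.0393]
tool_rot: [-2.097, -2.339, -0.003]
contact_force: [-0.4, -0.5, -1.3]
opening: 0.0298
```

```bash
python3 - <<'E'
from h import *
status()
E
```

```text
t 13.22 pos [0.5388 0.207  0.0393] open 29.8 Fcov [-0.48 -0.43 -1.32] tau [ 0.01 -0.02  0.01] incover mm [148.7 382.9 -70.7] rotc [-0.001  0.002  0.102]
```

send_rows([
  {"tx":0,"ty":0,"tz":0.09,"wx":0,"wy":0,"wz":0,"jaw":0.653},
  {"tx":0,"ty":0,"tz":0.08,"wx":0,"wy":0,"wz":0,"jaw":0.653},
  {"tx":0,"ty":0,"tz":0,"wx":0,"wy":0,"wz":0,"jaw":0.653},
])

```text
t: 13.6
tool_pos: [0.5387, 0.207, 0.0375]
tool_rot: [-2.097, -2.339, -0.003]
contact_force: [-0.8, 0.2, -0.7]
opening: 0.0297
```

```bash
python3 - <<'E'
from h import *
status()
E
```

```text
t 13.6 pos [0.5387 0.207  0.0375] open 29.7 Fcov [-0.72  0.33 -0.7 ] tau [ 0.02 -0.08  0.02] incover mm [148.6 382.9 -72.5] rotc [-0.001  0.002  0.102]
```

send_rows([
  {"tx":0,"ty":0,"tz":0.07,"wx":0,"wy":0,"wz":0,"jaw":0.653},
  {"tx":0,"ty":0,"tz":0.06,"wx":0,"wy":0,"wz":0,"jaw":0.653},
  {"tx":0,"ty":0,"tz":0,"wx":0,"wy":0,"wz":0,"jaw":0.653},
])

```text
t: 13.98
tool_pos: [0.5388, 0.2071, 0.0363]
tool_rot: [-2.097, -2.339, -0.003]
contact_force: [-0.1, 0.3, -0.6]
opening: 0.0296
```

```bash
python3 - <<'E'
from h import *
status()
E
```

```text
t 13.97 pos [0.5388 0.2071 0.0363] open 29.6 Fcov [-0.08  0.32 -0.56] tau [-0.06 -0.   -0.03] incover mm [148.7 382.9 -73.7] rotc [-0.001  0.002  0.102]
```

send_rows([
  {"tx":0,"ty":0,"tz":0.06,"wx":0,"wy":0,"wz":0,"jaw":0.653},
  {"tx":0,"ty":0,"tz":0.05,"wx":0,"wy":0,"wz":0,"jaw":0.653},
  {"tx":0,"ty":0,"tz":0,"wx":0,"wy":0,"wz":0,"jaw":0.653},
])

```text
t: 14.35
tool_pos: [0.5392, 0.2072, 0.0362]
tool_rot: [-2.097, -2.339, -0.004]
contact_force: [-0.6, 0.1, -0.3]
opening: 0.0298
```

```bash
python3 - <<'E'
from h import *
status()
im=ctrl.get_image('scene')[:,:,::-1]; cv2.imwrite('pics/sc11.png',cv2.resize(cv2.convertScaleAbs(im[110:220,320:460],alpha=1.5,beta=10),None,fx=5,fy=5,interpolation=cv2.INTER_CUBIC))
E
```

```text
t 14.35 pos [0.5392 0.2072 0.0362] open 29.8 Fcov [-0.55  0.23 -0.34] tau [-0.04  0.07 -0.07] incover mm [149.1 383.  -73.8] rotc [-0.002  0.002  0.102]
```

View pics/sc11.png

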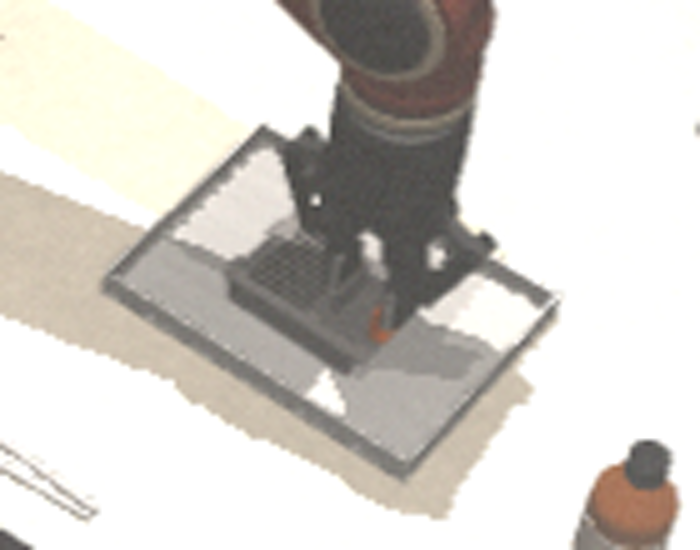

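send_rows([
  {"tx":0,"ty":0,"tz":0.06,"wx":0,"wy":0,"wz":0,"jaw":0.653},
  {"tx":0,"ty":0,"tz":0,"wx":0,"wy":0,"wz":0,"jaw":0.653},
])

```text
t: 14.65
tool_pos: [0.5394, 0.2073, 0.0362]
tool_rot: [-2.097, -2.339, -0.004]
contact_force: [0.1, -0.2, 0.7]
opening: 0.0297
```

```bash
python3 - <<'E'
from h import *
status()
E
```

```text
t 14.65 pos [0.5394 0.2073 0.0362] open 29.7 Fcov [ 0.11 -0.19  0.66] tau [-0.11  0.07 -0.01] incover mm [149.3 383.  -73.8] rotc [-0.002  0.002  0.102]
```

send_rows([
  {"tx":0,"ty":0.1,"tz":0,"wx":0,"wy":0,"wz":0,"jaw":0.63},
  {"tx":0,"ty":0.1,"tz":0,"wx":0,"wy":0,"wz":0,"jaw":0.605},
  {"tx":0,"ty":0.1,"tz":0,"wx":0,"wy":0,"wz":0,"jaw":0.58},
  {"tx":0,"ty":0.0,"tz":0,"wx":0,"wy":0,"wz":0,"jaw":0.54},
  {"tx":0,"ty":0,"tz":0,"wx":0,"wy":0,"wz":0,"jaw":0.45},
])

```text
t: 15.28
tool_pos: [0.5421, 0.2075, 0.0353]
tool_rot: [-2.096, -2.339, -0.002]
contact_force: [-0.1, 0.2, 0.4]
opening: 0.0468
```

```bash
python3 - <<'E'
from h import *
status()
im=ctrl.get_image('wrist')[:,:,::-1]; cv2.imwrite('pics/wrist12.png',im)
E
```

```text
t 15.28 pos [0.5421 0.2075 0.0353] open 46.8 Fcov [-0.09  0.24  0.37] tau [0.01 0.01 0.06] incover mm [152.  382.6 -74.7] rotc [-0.001  0.002  0.102]
```

View pics/wrist12.png

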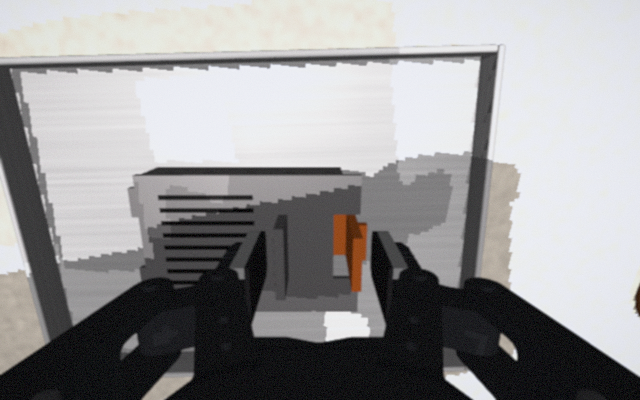

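The fingers are clear on both sides: tab ~(355,250), ridge ~(280,250). The cover lies flat in the tray. Now I'll lift straight up.

send_rows([
  {"tx":0,"ty":0,"tz":-0.4,"wx":0,"wy":0,"wz":0,"jaw":0.45},
  {"tx":0,"ty":0,"tz":-1.0,"wx":0,"wy":0,"wz":0,"jaw":0.42},
  {"tx":0,"ty":0,"tz":-2.5,"wx":0,"wy":0,"wz":0,"jaw":0.42},
  {"tx":0,"ty":0,"tz":-5.0,"wx":0,"wy":0,"wz":0,"jaw":0.3},
  {"tx":0,"ty":0,"tz":-5.5,"wx":0,"wy":0,"wz":0,"jaw":0.2},
])

```text
t: 15.95
tool_pos: [0.5388, 0.2064, 0.1794]
tool_rot: [-2.093, -2.334, 0.011]
contact_force: [-0.1, -0.6, -0.2]
opening: 0.0684
```

send_rows([
  {"tx":-4.0,"ty":-2,"tz":-4.0,"wx":0,"wy":0,"wz":0,"jaw":0.2},
  {"tx":-5.5,"ty":-3,"tz":-2.0,"wx":0,"wy":0,"wz":0,"jaw":0},
  {"tx":-5.5,"ty":-3,"tz":0,"wx":0,"wy":0,"wz":0,"jaw":0},
  {"tx":-3,"ty":-2,"tz":0,"wx":0,"wy":0,"wz":0,"jaw":0},
  {"tx":0,"ty":0,"tz":0,"wx":0,"wy":0,"wz":0,"jaw":0},
])

```text
t: 16.58
tool_pos: [0.4627, 0.0154, 0.2537]
tool_rot: [2.087, 2.333, 0.012]
contact_force: [1.0, 0.4, 1.0]
opening: 0.0851
```

```bash
python3 - <<'E'
from h import *
status()
im=ctrl.get_image('top')[:,:,::-1]; cv2.imwrite('pics/top13.png',im)
im=ctrl.get_image('scene')[:,:,::-1]; cv2.imwrite('pics/scene13.png',im)
cv2.imwrite('pics/sc13.png',cv2.resize(cv2.convertScaleAbs(im[110:290,200:460],alpha=1.4,beta=10),None,fx=3,fy=3,interpolation=cv2.INTER_CUBIC))
E
```

```text
t 16.57 pos [0.4627 0.0154 0.2537] open 85.1 Fcov [1.02 0.15 0.96] tau [0.05 0.01 0.  ] incover mm [ 34.2 211.5 143.7] rotc [-0.013 -0.003  0.1  ]
```

View pics/top13.png

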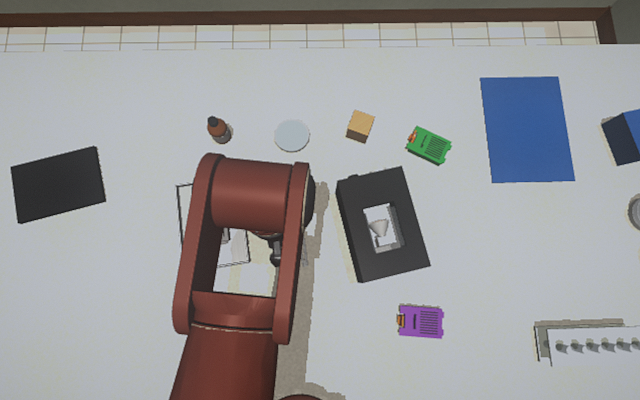

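View pics/sc13.png

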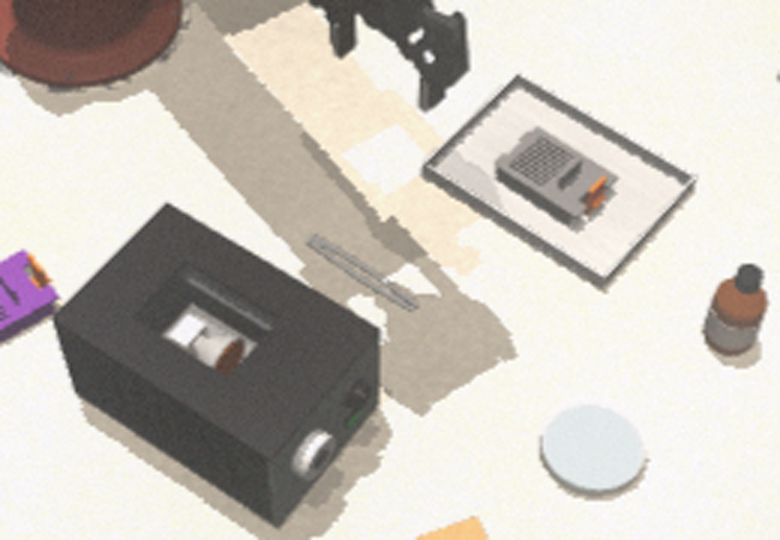

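The cover lies flat, outside up and tab intact, in the tray (crop ~(557,178)). The opening in the source is empty, the bystanders are where they were, and the arm is clear at z ≈ 0.25. I'll hand it in.

```bash
python3 -c "
from station import ctrl
print(ctrl.finish_job())"
```

```text
the job is handed in; nothing more can be done
None
```

The grey lamp cover is off the light source and lies flat, outside up, in the steel tray. I handed the job in at about 16.7 s of the 61 s; no verdict was reported.

- **Tab:** I pinched it against the ridge by finger position, with the jaws about 30 mm apart. That pressed the tab about 6 mm, short of its stop, and the net push on the cover stayed under about 1 N.
- **Swing and draw:** The tab end came up about 16° about the lug line, then the cover was drawn about 9 mm towards the tab and lifted free. The force readings between steps stayed under about 1.5 N.
- **Placing:** I lowered the cover in small steps until the arm stopped going down, at the height expected for the tray floor. The tool read about 0.7 N upward there. The fingers then opened slowly and cleared both sides before lifting.
- **Last checks:** The final scene picture shows the cover flat in the tray with its tab intact and an empty opening in the source. The dish, carton, bottle, forceps and both look-alikes show no visible movement. The gripper was open, clear of everything, at about 0.25 m.

**Disagreements:**
- The wrist camera put the cover about 2.5 mm to one side of where the other cameras did. That is close to the stated calibration error, and I aimed between the two.
- The fingertips looked shorter in the picture than the 11 mm given, so I set the grip height from the pictures and the force reading.
- In the final top view the arm hid most of the tray, so the placing was judged from the scene camera only.

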